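# Feed the pigment mill and hold its run dial on the third click

## Robot

A 6-joint arm with a two-finger parallel gripper is mounted at the origin on the work surface; the furniture and walls round the work are solid. World frame = base frame: x ahead of the robot, y to its left, z up, the work surface at z = 0. Lengths are in mm, angles in rad, forces in N, time in s.
With the tool pointing down it reaches from about 350 to 850 mm from the base axis. Payload 8.1 kg.
Tool frame: the origin (TCP) lies midway between the tips of the shut fingers; the grasp point (between the pads) lies behind it (bot.hold_point_z is the z of the grasp point in the tool frame, in mm); z points along the fingers, y is the direction in which the jaws open and shut (so a half turn about z gives the same grasp; the last joint's range is limited). The gripper opens to 85 mm and grips with 20 to 120 N. Pads are 22 mm wide; open, the fingers measure 114 mm over their backs; the gripper's body (76 mm by 85 mm) begins 54 mm behind the grasp point. The pads swing forward as they close: fully open they stand 13 mm farther back than shut.
Start: joints at [-1.272, 0.13, 1.488, -0, 1.523, -0.085], TCP at [224.688, -556.346, 231.292] pointing down, gripper open.
Joint ranges: [-2.96, 2.96], [-0.89, 2.26], [0.02, 2.5], [-1.34, 4.48], [0, 2.73], [-2.66, 2.66]. Speed limits (rad/s): [2.39, 2.39, 2.79, 3.14, 3.14, 3.14].

## Interface

Orientations are given as a unit quaternion [w, x, y, z].
In Python, from plant import bot gives the robot as it stands. The module is installed in compiled form; this text tells all that it offers.
- The arm moves only by the tool move_arm, never from a script. Its argument "commands" is text: rows parted by semicolons, each of 4 numbers parted by spaces: the shift along the world's x, y, z in cm, then the turn about the world's z in degrees. A call has 1 to 20 rows; each row is the pose to reach, as a shift and turn from the pose commanded when the call began; what a row does not reach only later rows make up. A row lasts 1/12 s, in which the tool goes at most 41.7 mm and 7.16 degrees, less where a joint would pass 70% of its speed; a pose out of reach is approached as far as the arm can. A call with a gripper value outside its range is refused whole. "claw" is the opening, from 0 (shut) to 1 (fully open), set as the call begins (left out, the last holds). The fingers move at their own pace and stop on an object; "force" is the grip in N (left out, the last holds). Time passes only in rows, so rows that repeat a pose let the fingers close. It gives the time, the measured TCP pose, the force and the opening at its end, in the units of the state.
- bot.get_state(): the state, without advancing time (a new reading comes with each control period).
- bot.read_camera(name): name is "scene" or "top"; returns (picture, depth): 420x560x3 uint8, blue, green, red; 420x560 float32, mm along the optical axis (not along the pixel's ray), 0 where there is no reading.
- bot.camera_params(name): a dict with "mtx" (3x3 intrinsics, pixels), "k1" (the pictures are not rectified: a ray, as slopes to the right and down, at radius r is drawn at 1 + k1 r^2 times it, then the intrinsics apply), "R" (3x3) and "t" (3): a world point X has camera coordinates R X + t. Camera axes: x right, y down, z forward; pixel columns grow to the right and rows downward; lengths in mm; the calibration is good to about 2 mm. A picture is of the moment at which its call begins. camera_params takes no time and is no camera call.
- bot.finish_job(): hands the job in, once; it reports no verdict.
The state is a dict: "time": time; "qpos": joint angles; "qd": joint speeds; "joint_efforts": joint torques, N m; "tool_pos": TCP position; "orientation": TCP orientation; "wrist_force": force on the tool from outside, world axes, zero at the start; "ft_torque": the same for the moment, N m; "finger_gap": finger opening in mm.
Only numpy, scipy, OpenCV 4.12 (cv2) and the standard library are available. Lean on these libraries where they do the work, as an engineer would, in place of code of your own. Each camera call takes 0.05 s, during which the arm holds its last target.

## Task

Tip all seven lumps of earth pigment from the scoop into the funnel of the bench mill and set the empty scoop upright back on the worktop. Then turn the mill's spring-return dial clockwise past its first two clicks to the third and keep holding it there: the mill runs only while the dial is held, so finish with the dial still held on the third click. Leave the other things on the counter where they are.

Things in the scene. Friction and masses are not known exactly. Their poses are not given: they have to be found in the camera images.
- scoop_grip (a point): Middle of the scoop's handle, a wooden bar along this frame's x, 80 mm long, 16 mm wide (across y), 22 mm high, its middle 95 mm above the scoop's flat underside. Free for fingers up to 20 mm before and behind the middle; wires carry it 35 mm ahead and 45 mm behind. z is up; the open nose points along +x.
- scoop_nose (a point): Middle of the scoop's nose edge, at floor level, 58 mm ahead of (+x) and 95 mm below the handle's middle; same axes. The lumps leave over this edge (70 mm wide, rolled 1 mm high, no front wall). With the nose tipped 60 to 75 degrees down all of them slide out.
- scoop: The metal scoop; origin in the middle of its underside, 110 x 70 mm, 3 mm ahead of the handle's middle, x to the nose. Back wall 52 mm high, side walls falling from 52 to 16 mm at the nose. 0.13 to 0.21 kg without the lumps, which lie in it in one layer.
- hopper_mouth (a point): Centre of the mouth of the mill's funnel, level with the rim, 180 mm above the worktop. Round, 134 mm across inside; 86 mm deep, upright for 40 mm, then narrowing to a closed throat 54 mm across. Axes as mill. Nothing on the mill but the funnel stands above the dial.
- mill: Bench mill, fixed; origin under its middle. y runs along its length (300 mm): funnel at +y (axis 85 mm from the origin), white motor housing with the dial at -y (axis 78 mm from the origin), housing top 98 mm high. x runs from its front (catch tray, 115 mm before the origin) to its back (85 mm behind).
- dial_grip (a point): On the dial's upright axis, near the middle of its black bar grip, 125 mm above the worktop. The bar is 56 mm long along this frame's x (which turns with the dial; pointer end with white line at -x), 14 mm wide and stands from 101 to 139 mm above the worktop, on a flat skirt of 31 mm radius, its top at 103 mm. Nothing else within 60 mm is higher than 100 mm.
- dial (a joint): Dial angle, rad, clockwise from above. 0 is rest (bar along the mill's x); clicks at 0.40, 0.80 and 1.20 (one, two, three raised pips beside it), hard stop at 1.32. A spring turns it back to 0 from anywhere if let go: 0.10 N m at rest, 0.19 N m at the third click, plus or minus 0.03 N m round the clicks, which are felt but do not hold it.
- lump_1_mid (a point): Middle of one of the seven like lumps of earth pigment, rounded, about 17 mm across, 16 mm long, 11 g, red-brown; at the start in the scoop.
- lump_2_mid (a point): Another lump, the same.
- lump_3_mid (a point): Another lump, the same.
- lump_4_mid (a point): Another lump, the same.
- lump_5_mid (a point): Another lump, the same.
- lump_6_mid (a point): Another lump, the same.
- lump_7_mid (a point): Another lump, the same.
- tin_small_1: Leave alone: small closed paint tin, 68 mm across, 62 mm tall, standing behind the scoop; origin under its centre.
- tape_roll_2: Leave alone: roll of masking tape lying flat, 90 mm across, 19 mm thick, behind the scoop; origin under its centre.
Things that resemble listed ones, but are neither listed nor needed, are in the scene too. Leave any blue look-alike of the scoop alone.

How it is judged:
By the outcome, as a careful person would: the job done as asked, in the order asked, and still so for the second after the job is handed in, while the arm keeps its last pose, push and grip.
It also fails if it takes over 72 s, if anything falls off the work surface, if the arm or the gripper's body presses on something with over 40 N, if the wrist force passes 120 N, or if a joint passes its speed limit or range.

## Working session

There is one attempt and no reset: what is moved stays moved. The work goes in short steps, Python scripts to look and compute and a tool call to move; the robot and the scene stay as the last step left them, time stands still between calls to the robot, and variables do not carry over. Pictures are saved under pics/ and viewed, and the job is handed in when it is done.

Besides the shell and the picture viewer there is one more tool, called after "Emit:" in YAML: its name, and indented under it one key for each argument. move_arm: Moves the arm, as the interface text tells. Its arguments: {"type":"object","properties":{"commands":{"type":"string"},"claw":{"type":"number"},"force":{"type":"number"}},"required":["commands"]}

```bash
ls; mkdir -p pics
cat > h.py <<'E'
import numpy as np,cv2
from plant import bot
def cam(n):
    p=bot.camera_params(n); return {k:np.array(v,float) for k,v in p.items()}
def rays(n,uv):
    p=cam(n);uv=np.atleast_2d(np.array(uv,float));K=p['mtx']
    d=np.c_[(uv[:,0]-K[0,2])/K[0,0],(uv[:,1]-K[1,2])/K[1,1]];k=p['k1'];s=d.copy()
    for _ in range(30): s=d/(1+k*(s**2).sum(1,keepdims=True))
    R=p['R'].reshape(3,3);t=p['t'].ravel()
    return -R.T@t,(np.c_[s,np.ones(len(s))])@R
def onz(n,uv,z):
    o,r=rays(n,uv); return o+r*((z-o[2])/r[:,2])[:,None]
def proj(n,X):
    p=cam(n);X=np.atleast_2d(np.array(X,float));c=X@p['R'].reshape(3,3).T+p['t'].ravel();s=c[:,:2]/c[:,2:]
    s=s*(1+p['k1']*(s**2).sum(1,keepdims=True));K=p['mtx']
    return np.c_[s[:,0]*K[0,0]+K[0,2],s[:,1]*K[1,1]+K[1,2]]
def bydepth(n,uv,D):
    o,r=rays(n,uv);return o+r*np.array([D[int(round(v)),int(round(u))] for u,v in np.atleast_2d(uv)])[:,None]
def cloud(n,D):
    h,w=D.shape;u,v=np.meshgrid(np.arange(w),np.arange(h));o,r=rays(n,np.c_[u.ravel(),v.ravel()])
    return (o+r*D.ravel()[:,None]).reshape(h,w,3)
def snap(n,tag):
    I,D=bot.read_camera(n);cv2.imwrite(f'pics/{tag}.png',I);np.save(f'pics/{tag}.npy',D);return I,D
def crop(I,u0,v0,u1,v1,f,name):
    cv2.imwrite(f'pics/{name}.png',cv2.resize(I[v0:v1,u0:u1],None,fx=f,fy=f,interpolation=cv2.INTER_CUBIC))
E
python3 - <<'E'
from h import *
print(bot.get_state(),bot.hold_point_z)
for n in('scene','top'):
    snap(n,n+'0');p=cam(n);print(n,-p['R'].reshape(3,3).T@p['t'].ravel(),p['R'].round(2).tolist(),p['mtx'][0,0],p['k1'])
E
```

```text
pics
{'time': 0.0, 'qpos': array([-1.27239996e+00,  1.31156635e-01,  1.48929292e+00,  5.73358875e-06,
        1.52299122e+00, -8.53963021e-02]), 'qd': array([-0.00041821,  0.00095071,  0.00167508, -0.00066549, -0.00034623,
       -0.00022542]), 'joint_efforts': array([ 1.76605199e-04, -5.69394958e+01, -5.00551736e+01, -1.55789990e-04,
        1.50359992e-02, -3.96738983e-06]), 'tool_pos': array([ 224.52589128, -555.81151574,  230.23964414]), 'orientation': array([-9.19127700e-04,  9.81643937e-01,  1.90720545e-01, -9.53791972e-05]), 'wrist_force': array([-0.32743687, -0.01081573, -0.58857434]), 'ft_torque': array([-0.02305609,  0.00869946,  0.01504239]), 'finger_gap': 85.2540298283803} -18.700000000000003
scene [-148.98740243 -426.82749203  554.93806204] [[0.45, -0.89, -0.0], [-0.42, -0.21, -0.89], [0.79, 0.4, -0.47]] 387.4174805737266 -0.034870689536748406
top [ 347.05956126 -109.5157036  1106.31998045] [[0.02, -1.0, -0.0], [-0.98, -0.02, -0.21], [0.21, 0.01, -0.98]] 394.0867327002772 -0.09352900513181456
```

View pics/scene0.png

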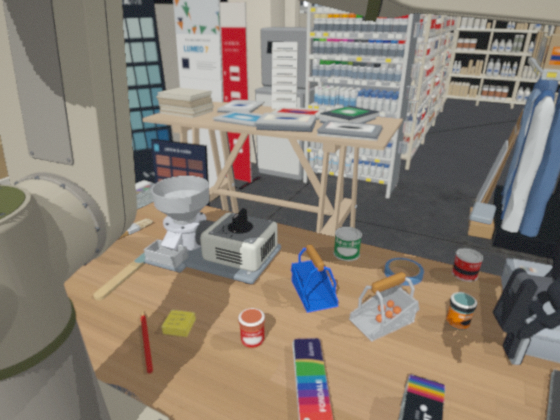

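View pics/top0.png

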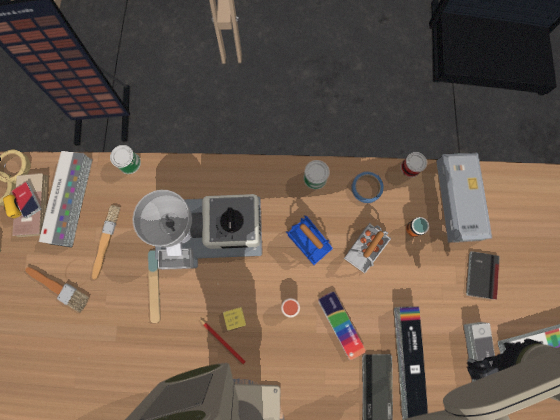

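Scoop look-alikes are the blue scoop at top (312,240) / scene (315,285) and the grey metal scoop holding red-brown lumps at top (370,247) / scene (387,310). The grey one fits the description. The mill is at top (162–262,220), with the dial at (231,220) and the funnel at (162,218). I'll check both in close crops.

Run:
```python
from h import *
T=cv2.imread('pics/top0.png');S=cv2.imread('pics/scene0.png')
A=cv2.resize(T[210:285,335:405],None,fx=5.3,fy=5.3,interpolation=3)
B=cv2.resize(S[260:345,340:430],None,fx=4.6,fy=4.6,interpolation=3)
h=max(A.shape[0],B.shape[0]);o=np.zeros((h,A.shape[1]+B.shape[1],3),np.uint8);o[:A.shape[0],:A.shape[1]]=A;o[:B.shape[0],A.shape[1]:]=B
cv2.imwrite('pics/scoopcrop.png',o);print(A.shape,B.shape)
crop(T,125,180,275,275,5,'millcrop')
```

```text
(398, 371, 3) (391, 414, 3)
```

View pics/scoopcrop.png

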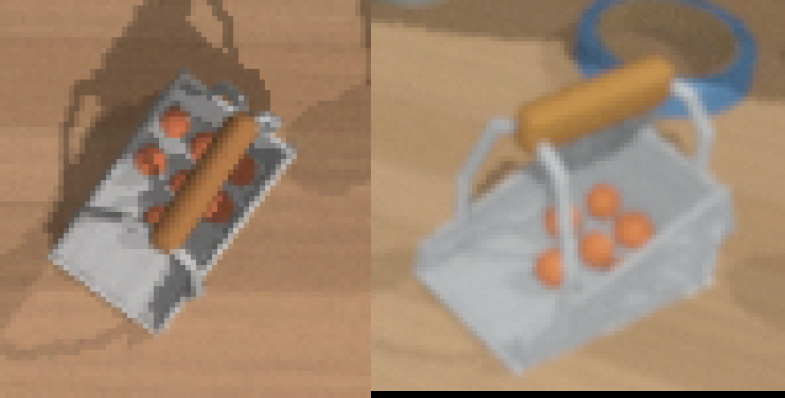

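View pics/millcrop.png

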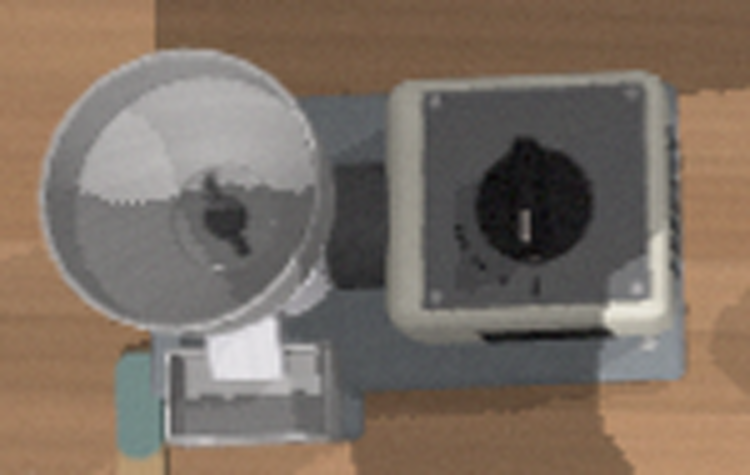

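The crop shows the grey scoop with its handle and lumps, and the nose pointing to the lower left in the top view, with nose corners near (345,259) and (365,273). The dial's white line points down in the image, towards the front. Next I'll measure both.

Run:
```python
from h import *
T=cv2.imread('pics/top0.png');S=cv2.imread('pics/scene0.png')
nc=onz('top',[[344.8,258.7],[364.6,272.6]],8);print('nose',nc.round(1),np.hypot(*(nc[0]-nc[1])[:2]),nc.mean(0))
for n,I,box in(('top',T,(335,215,400,275)),('scene',S,(360,265,425,300))):
    u0,v0,u1,v1=box;H=cv2.cvtColor(I,cv2.COLOR_BGR2HSV)[v0:v1,u0:u1]
    m=((H[...,0]>8)&(H[...,0]<20)&(H[...,1]>150)).astype(np.uint8)
    c,_=cv2.findContours(m,0,1);c=sorted(c,key=cv2.contourArea)
    for k in c[-3:]:
        print(n,cv2.contourArea(k),cv2.minAreaRect(k),np.array(cv2.minAreaRect(k)[0])+[u0,v0])
    k=c[-1];r=cv2.minAreaRect(k);b=cv2.boxPoints(r)+[u0,v0]
    l=sorted(range(4),key=lambda i:np.linalg.norm(b[i]-b[0]))
    e1=(b[0]+b[l[1]])/2;e2=(b[l[2]]+b[l[3]])/2;print('ends',e1,e2)
    if n=='top':
        P=onz('top',[e1,e2,(e1+e2)/2],100);print(P.round(1),np.linalg.norm(P[0]-P[1]),np.degrees(np.arctan2(*(P[0]-P[1])[[1,0]])))
        top=(e1+e2)/2
    else: sc=(e1+e2)/2
o1,r1=rays('top',top);o2,r2=rays('scene',sc);A=np.c_[r1[0],-r2[0]];s=np.linalg.lstsq(A,o2-o1,rcond=None)[0]
print('tri',o1+s[0]*r1[0],o2+s[1]*r2[0])
for n in('top','scene'):
    D=np.load(f'pics/{n}0.npy');C=cloud(n,D);z=C[...,2]
    near=(abs(C[...,0]-600)<200)&(C[...,1]>-100)&(C[...,1]<500)
    m=near&(z>172)&(z<190)
    P=C[m][:,:2];print(n,m.sum(),P.min(0),P.max(0),np.median(z[m]))
    # circle fit
    for _ in range(6):
        a=np.linalg.lstsq(np.c_[2*P,np.ones(len(P))],(P**2).sum(1),rcond=None)[0];r=np.sqrt(a[2]+a[0]**2+a[1]**2)
        e=abs(np.hypot(*(P-a[:2]).T)-r);P=P[e<max(3,2*np.median(e))]
    print('rim',a[:2],r,len(P))
    m=near&(z>128)&(z<145);P=C[m];print('bar',len(P),P.mean(0) if len(P) else 0)
    m=near&(z>92)&(z<103);P=C[m][:,:2].astype(np.float32);print('housing',len(P),cv2.minAreaRect(P))
```

```text
nose [[ 450.2 -280.8    8. ]
 [ 412.8 -335.8    8. ]] 66.52873167826233 [ 431.4866972  -308.28543025    8.        ]
top 2.0 ((28.100000381469727, 25.19999885559082), (4.110960960388184, 3.4785051345825195), 18.434947967529297) [363.10000038 240.19999886]
top 9.0 ((41.80768966674805, 24.03845977783203), (11.371355056762695, 5.269651889801025), 33.6900634765625) [376.80768967 239.03845978]
top 35.5 ((35.500003814697266, 33.0), (9.391486167907715, 16.099689483642578), 63.43495178222656) [370.50000381 248.        ]
ends [363.3000021  251.60000038] [377.70000458 244.40000057]
[[ 460.7 -314.2  100. ]
 [ 480.1 -352.   100. ]
 [ 470.4 -333.   100. ]] 42.399411992816376 117.18382188339754
scene 0.0 ((39.5, 11.0), (1.0, 0.0), 180.0) [399.5 276. ]
scene 0.5 ((42.250003814697266, 10.250000953674316), (0.7071067094802856, 1.4142134189605713), 45.0) [402.25000381 275.25000095]
scene 180.5 ((27.252307891845703, 17.38153839111328), (8.653322219848633, 32.616371154785156), 70.55996704101562) [387.25230789 282.38153839]
ends [371.87384653 287.8092308 ] [402.63076973 276.95384598]
tri [ 470.91867518 -333.96553524   95.86407694] [ 472.47318278 -338.59244082   97.08238652]
top 319 [452.66074573 120.60199517] [591.7961746  259.01664741] 178.51901926536505
rim [522.66199448 189.8090018 ] 67.98384834334175 314
bar 750 [533.97752868 183.17903448 135.76354508]
housing 2601 ((534.8236083984375, 92.45795440673828), (130.5042266845703, 262.7151184082031), 4.016051292419434)
scene 310 [449.15722637 121.99134235] [589.09238589 263.84380407] 175.807523487083
rim [519.39513401 191.59002415] 68.02042065633465 295
bar 583 [524.7957195  167.30828888 137.06924072]
housing 1251 ((525.1239624023438, 87.65460205078125), (125.76472473144531, 250.09312438964844), 7.8441972732543945)
```

Run:
```python
from h import *
P=onz('top',[[366.7,254.9],[381.2,233.6]],101);d=P[0]-P[1];print(P.round(1),P.mean(0),np.linalg.norm(d),np.degrees(np.arctan2(d[1],d[0])))
Cs={}
for n in('top','scene'):
    C=cloud(n,np.load(f'pics/{n}0.npy'));Cs[n]=C
    m=(abs(C[...,0]-480)<70)&(abs(C[...,1]+330)<80)&(C[...,2]>92)&(C[...,2]<112);Q=C[m][:,:2].astype(np.float32)
    c,w,v=cv2.PCACompute2(Q,None)[0],0,cv2.PCACompute2(Q,None)[1];q=(Q-c)@v.T
    print(n,len(Q),c,np.degrees(np.arctan2(v[0,1],v[0,0])),np.ptp(q,axis=0),cv2.minAreaRect(Q),C[m][:,2].max())
    m=(C[...,0]>420)&(C[...,0]<620)&(C[...,1]>-40)&(C[...,1]<115);z=C[...,2]
    Q=C[m&(z>130)&(z<146)];r=cv2.minAreaRect(Q[:,:2].astype(np.float32));print(' bar',len(Q),r,Q[:,2].max(),cv2.boxPoints(r).round(0).tolist())
    Q=C[m&(z>93)&(z<107)];r=cv2.minAreaRect(Q[:,:2].astype(np.float32));print(' house',len(Q),r)
```

```text
[[ 452.3 -322.7  101. ]
 [ 508.3 -361.5  101. ]] [ 480.33486332 -342.11603089  101.        ] 68.1599364767099 145.23906465054412
top 209 [[ 481.52118 -339.45197]] -35.241978 [86.000046 19.435791] ((484.0262451171875, -340.90765380859375), (19.0634765625, 85.91697692871094), 54.221214294433594) 109.34463653978298
 bar 115 ((534.129638671875, 25.926698684692383), (56.4006462097168, 12.136001586914062), 2.9880661964416504) 142.103674663501 [[506.0, 31.0], [506.0, 18.0], [563.0, 21.0], [562.0, 33.0]]
 house 2245 ((538.5401000976562, 37.96263885498047), (130.65634155273438, 152.8921356201172), 3.132242441177368)
scene 308 [[ 473.43427 -340.3695 ]] -35.261654 [81.84533  16.636635] ((478.8433837890625, -340.83489990234375), (16.565975189208984, 81.849609375), 55.04911804199219) 105.43996091572706
 bar 93 ((529.0423583984375, 28.020828247070312), (54.31670379638672, 14.143653869628906), 1.240836501121521) 138.56803727692545 [[502.0, 35.0], [502.0, 20.0], [556.0, 22.0], [556.0, 36.0]]
 house 1117 ((535.4204711914062, 32.891021728515625), (120.58489227294922, 138.90972900390625), 4.00333309173584)
```

Measured: handle middle at about (481,-341), 95 mm high, with the nose towards 145°. The ±29 mm check to the nose gives (434,-307) against (431,-308) measured, which agrees. Funnel centre is (521,191), radius 67–68, z 177–180. Dial axis is (531.5,27). Funnel to dial is 164 mm (163 expected), and the mill is turned about 3.5°. I'll move above the scoop and turn +123°.

Emit:
move_arm:
  commands: "1.4 1.2 -0.3 6.8;2.8 2.4 -0.7 13.6;4.3 3.6 -1 20.5;5.7 4.8 -1.3 27.3;7.1 6 -1.7 34.1;8.5 7.2 -2 41;10 8.4 -2.3 47.8;11.4 9.6 -2.7 54.6;12.8 10.8 -3 61.5;14.2 12 -3.3 68.3;15.7 13.2 -3.7 75.1;17.1 14.4 -4 82;18.5 15.6 -4.3 88.8;19.9 16.7 -4.7 95.6;21.4 17.9 -5 102.5;22.8 19.1 -5.3 109.3;24.2 20.3 -5.7 116.1;25.6 21.5 -6 122.9;25.6 21.5 -6 122.9;25.6 21.5 -6 122.9"
  claw: 1

```text
time: 1.77
tool_pos: [480.8, -340.4, 170.5]
orientation: [-0.001, 0.302, 0.953, 0.0]
wrist_force: [0.0, 0.5, 0.3]
finger_gap: 85.7
```

Run:
```python
from h import *
I,D=snap('top','top1');J,E=snap('scene','scene1')
crop(I,310,190,420,285,5,'t1c');crop(J,320,180,460,340,3.7,'s1c');s=bot.get_state();print(s['tool_pos'],s['orientation'],s['qpos'])
for n in('top','scene'):print(proj(n,[[481,-341,95],[434,-307.5,0]]))
```

```text
[ 480.21543848 -341.62141947  171.08907904] [-3.00103416e-04  3.02709507e-01  9.53082817e-01 -9.37232697e-05] [-7.05066689e-01  1.37141931e-01  1.59154051e+00 -4.10267972e-04
  1.41339105e+00 -1.66073005e+00]
[[373.04634558 244.21912603]
 [353.88318878 264.94247571]]
[[389.39368767 281.14423854]
 [360.88213453 328.06274759]]
```

View pics/t1c.png

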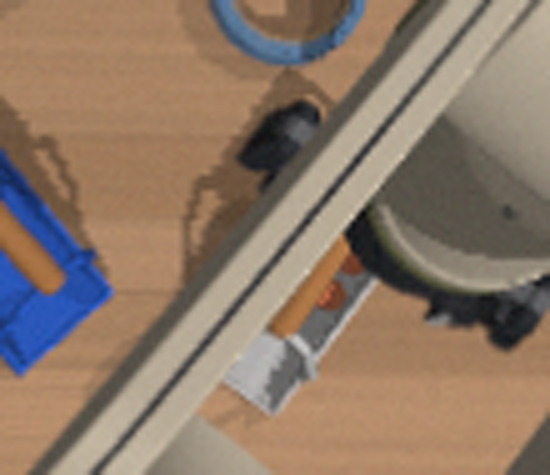

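View pics/s1c.png

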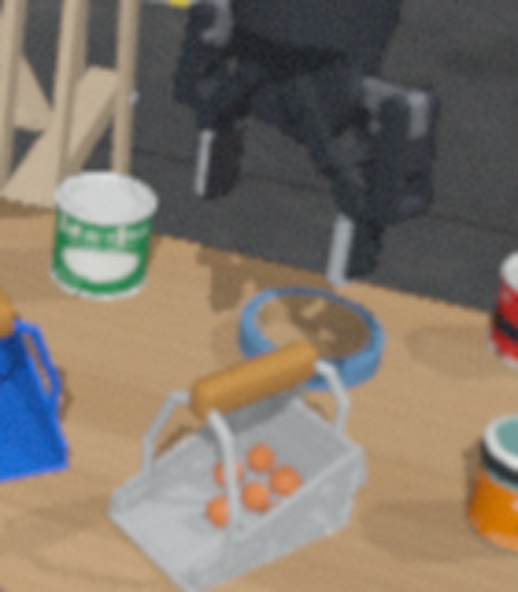

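The view shows the open jaws straddling the handle, whose centre is seen at about (389,282) against (389,281) predicted. I'll go down 95 mm, then close gently.

Emit:
move_arm:
  commands: "0 0 -1.5 0;0 0 -3.5 0;0 0 -5.5 0;0 0 -7.5 0;0 0 -8.7 0;0 0 -9.5 0;0 0 -9.5 0;0 0 -9.5 0"

```text
time: 2.53
tool_pos: [480.6, -341.8, 76.7]
orientation: [0.0, 0.302, 0.953, -0.0]
wrist_force: [0.2, -0.0, 0.2]
finger_gap: 85.6
```

Emit:
move_arm:
  commands: "0 0 0 0;0 0 0 0;0 0 0 0;0 0 0 0;0 0 0 0;0 0 0 0;0 0 0 0;0 0 0 0;0 0 0 0;0 0 0 0"
  claw: 0
  force: 30

```text
time: 3.37
tool_pos: [481.0, -341.3, 76.6]
orientation: [0.0, 0.302, 0.953, 0.0]
wrist_force: [1.3, 2.2, 3.7]
finger_gap: 15.8
```

Run:
```python
from h import *
J,E=snap('scene','scene2')
crop(J,320,200,460,340,4,'s2c');s=bot.get_state();print(s['tool_pos'],s['finger_gap'],s['wrist_force'],s['ft_torque'])
```

```text
[ 480.9573979  -341.32885622   76.60546658] 15.463361941300622 [-0.27869199  2.52708108  3.66637247] [ 0.34971625 -0.04105668 -0.01586622]
```

View pics/s2c.png

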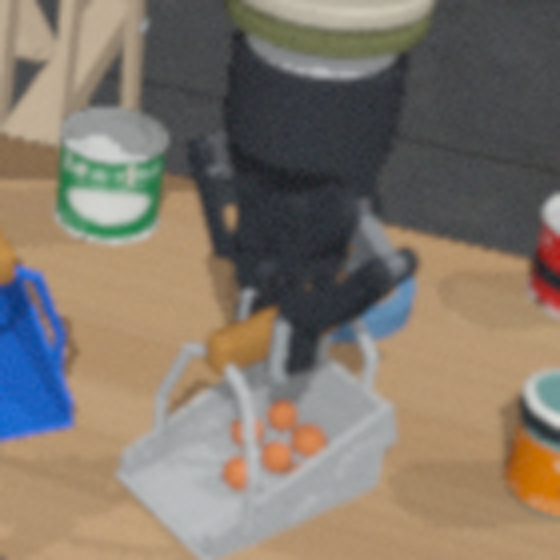

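The jaws are shut on the handle, gap 15.5 mm. I'll lift slowly and check for pitch.

Emit:
move_arm:
  commands: "0 0 0.3 0;0 0 0.8 0;0 0 1.6 0;0 0 2.6 0;0 0 3.6 0;0 0 4.4 0;0 0 4.8 0;0 0 5 0;0 0 5 0;0 0 5 0"

```text
time: 4.25
tool_pos: [480.5, -341.2, 126.1]
orientation: [-0.0, 0.302, 0.953, 0.0]
wrist_force: [0.4, 0.9, -3.4]
finger_gap: 15.6
```

Run:
```python
from h import *
J,E=snap('scene','scene3')
crop(J,320,180,460,320,4,'s3c');s=bot.get_state();print(s['tool_pos'],s['finger_gap'],s['wrist_force'],s['ft_torque'])
```

```text
[ 480.39412987 -341.07465584  125.71217599] 15.651595206440605 [ 0.77258485 -0.33877482 -3.50688698] [ 0.11062805  0.0011548  -0.02571729]
```

View pics/s3c.png

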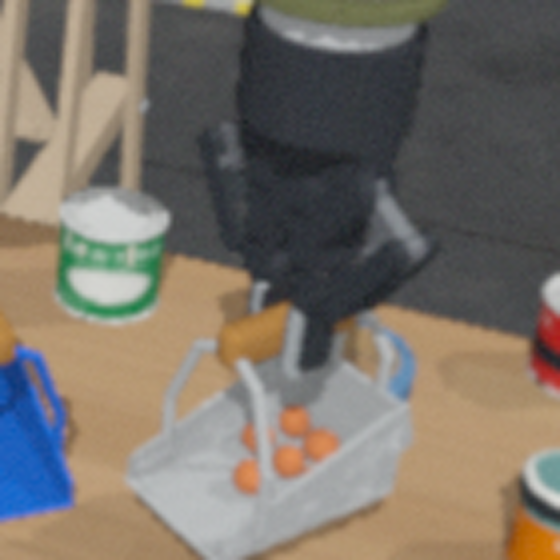

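The scoop hangs level at 3.5 N, with the lumps visible at the back. I'll lift to clear the rim, then carry it gently to the funnel, turning -25° so the nose heads to 120°.

Emit:
move_arm:
  commands: "0 0 0.2 0;0 0 0.7 0;0 0 1.5 0;0 0 2.6 0;0 0 4 0;0 0 5.5 0;0 0 7 0;0 0 8.5 0;0 0 10 0;0 0 11.4 0;0 0 12.6 0;0 0 13.4 0;0 0 14 0;0 0 14.2 0;0 0 14.2 0"

```text
time: 5.55
tool_pos: [480.8, -341.5, 268.7]
orientation: [0.0, 0.302, 0.953, -0.0]
wrist_force: [0.1, -0.7, -3.0]
finger_gap: 16.1
```

Emit:
move_arm:
  commands: "0 0.1 0 0;0 0.3 0 -0.2;0.1 0.8 0 -0.4;0.2 1.3 0 -0.7;0.2 2.1 0 -1;0.4 3 0 -1.5;0.5 4.1 0 -2;0.6 5.3 0 -2.7;0.8 6.8 0 -3.4;1 8.3 0 -4.2;1.2 10 0 -5;1.4 11.7 0 -5.8;1.6 13.3 0 -6.7;1.8 15 0 -7.5;2 16.7 0 -8.3;2.2 18.3 0 -9.2;2.3 20 0 -10;2.5 21.7 0 -10.8;2.7 23.3 0 -11.7;2.9 25 0 -12.5"

```text
time: 7.22
tool_pos: [509.6, -89.7, 268.4]
orientation: [0.0, 0.404, 0.915, 0.0]
wrist_force: [-0.4, -0.4, -2.4]
finger_gap: 15.6
```

Emit:
move_arm:
  commands: "0.2 1.7 0 -0.8;0.4 3.3 0 -1.6;0.6 5 0 -2.5;0.8 6.7 0 -3.3;1 8.3 0 -4.2;1.2 10 0 -5;1.4 11.7 0 -5.8;1.6 13.3 0 -6.7;1.8 15 0 -7.5;2 16.7 0 -8.3;2.1 18.2 0 -9.1;2.3 19.7 0 -9.8;2.5 20.9 0 -10.5;2.6 22 0 -11;2.7 22.9 0 -11.5;2.8 23.7 0 -11.8;2.9 24.2 0 -12.1;2.9 24.6 0 -12.3;2.9 24.9 0 -12.5;2.9 25 0 -12.5"

```text
time: 8.88
tool_pos: [538.6, 158.9, 268.3]
orientation: [-0.0, 0.501, 0.865, -0.0]
wrist_force: [-0.1, -0.6, -2.5]
finger_gap: 15.7
```

Run:
```python
from h import *
J,E=snap('scene','scene4');I,D=snap('top','top4')
crop(J,110,90,300,280,3,'s4c');crop(I,110,150,260,270,4,'t4c');s=bot.get_state();print(s['time'],s['tool_pos'],s['orientation'],s['finger_gap'],s['wrist_force'],s['ft_torque'])
```

```text
8.9833 [538.68418634 158.51532231 268.24752552] [-4.45668998e-06  5.00859494e-01  8.65528602e-01 -7.56963214e-05] 15.734282547885 [-0.01159536  0.09886316 -2.75834222] [0.03944284 0.04481583 0.00463467]
```

View pics/s4c.png

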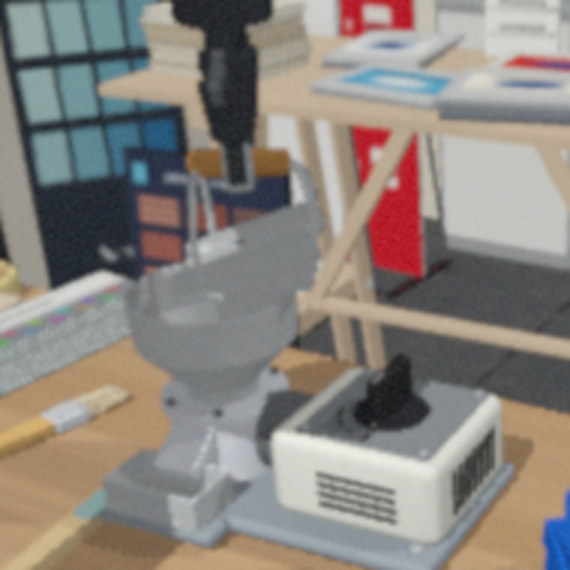

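View pics/t4c.png

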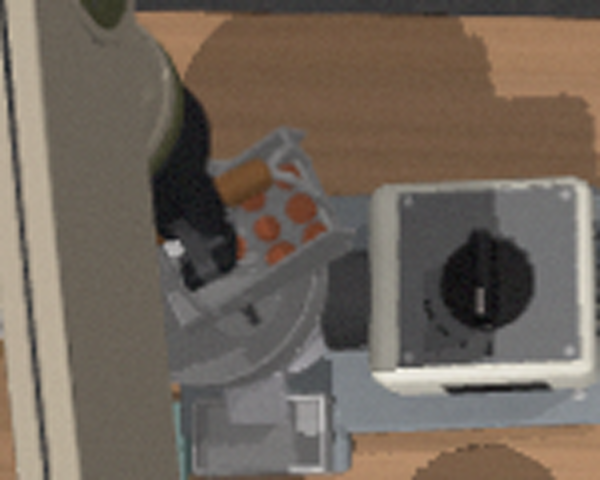

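Seven lumps are in the scoop, all at the back over the mouth, and the nose is over the funnel. I'll lower the scoop onto the rim and start pivoting it about the near rim, with the handle following an arc.

Emit:
move_arm:
  commands: "0 0 -0.4 0;0 0 -0.8 0;0 0 -1.1 0;-0.2 0.3 -1.25 0;-0.5 0.9 -1.5 0;-0.8 1.4 -1.7 0;-1.1 1.9 -2 0;-1.4 2.35 -2.25 0;-1.6 2.8 -2.5 0;-1.6 2.8 -2.5 0"

```text
time: 9.82
tool_pos: [522.0, 188.1, 243.0]
orientation: [-0.0, 0.5, 0.866, 0.0]
wrist_force: [-0.3, 1.9, 4.7]
finger_gap: 15.5
```

Run:
```python
from h import *
J,E=snap('scene','scene5');I,D=snap('top','top5')
a=cv2.resize(J[90:280,110:260],(450,570),interpolation=3);b=cv2.resize(I[170:265,140:220],(345,410),interpolation=3)
o=np.zeros((570,795,3),np.uint8);o[:,:450]=a;o[:410,450:]=b;cv2.imwrite('pics/c5.png',o);s=bot.get_state();print(s['time'],s['tool_pos'],s['orientation'],s['finger_gap'],s['wrist_force'],s['ft_torque'])
```

```text
9.9167 [522.13703563 187.83492595 243.19255094] [-5.97971811e-04  5.00336025e-01  8.65831013e-01  4.02354186e-04] 15.087590575645317 [-1.61110501  2.38236732  4.41057808] [ 0.43106796  0.18181047 -0.03609207]
```

View pics/c5.png

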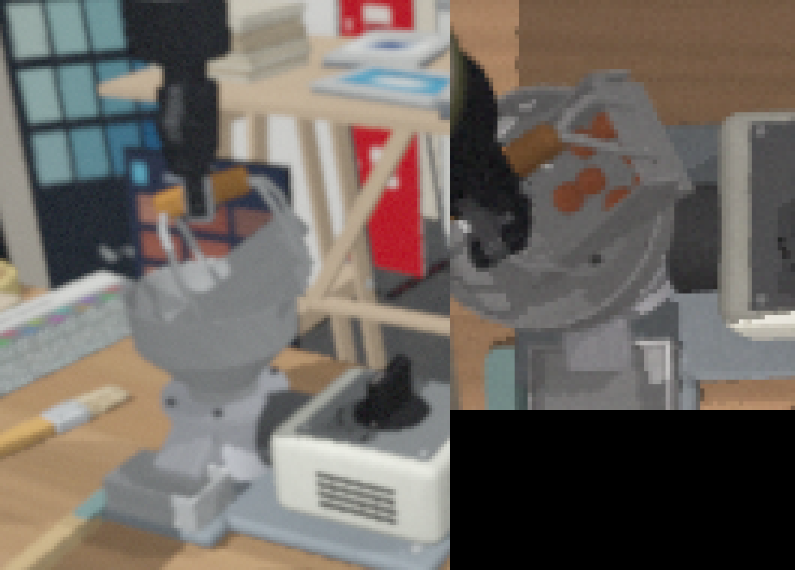

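It pivots well, with the handle visibly tilted about 18° and forces of only about 5 N. I'll continue the arc to about 50°.

Emit:
move_arm:
  commands: "-0.25 0.5 -0.4 0;-0.55 0.95 -0.8 0;-0.8 1.35 -1.3 0;-1 1.75 -1.75 0;-1.2 2.1 -2.2 0;-1.4 2.4 -2.7 0;-1.5 2.65 -3.2 0;-1.65 2.85 -3.7 0;-1.65 2.85 -3.7 0"

```text
time: 10.67
tool_pos: [505.6, 216.6, 205.8]
orientation: [-0.001, 0.5, 0.866, 0.001]
wrist_force: [-1.0, 4.7, 5.5]
finger_gap: 15.3
```

```bash
cat > see.py <<'E'
import sys
from h import *
def see(k):
    J,E=snap('scene',f'scene{k}');I,D=snap('top',f'top{k}')
    a=cv2.resize(J[90:280,110:260],(450,570),interpolation=3);b=cv2.resize(I[170:265,140:220],(345,410),interpolation=3)
    o=np.zeros((570,795,3),np.uint8);o[:,:450]=a;o[:410,450:]=b;cv2.imwrite(f'pics/c{k}.png',o);s=bot.get_state();print(s['time'],s['tool_pos'],s['orientation'],s['finger_gap'],s['wrist_force'],s['ft_torque'])
see(sys.argv[1])
E
python3 see.py 6
```

```text
10.7667 [505.69704602 216.49983871 206.21428424] [-7.46678794e-04  5.00428385e-01  8.65777344e-01  6.81711051e-04] 15.52018729159483 [-0.57643792  5.12188033  4.15324461] [6.41800572e-01 1.54958297e-01 2.31077489e-04]
```

View pics/c6.png

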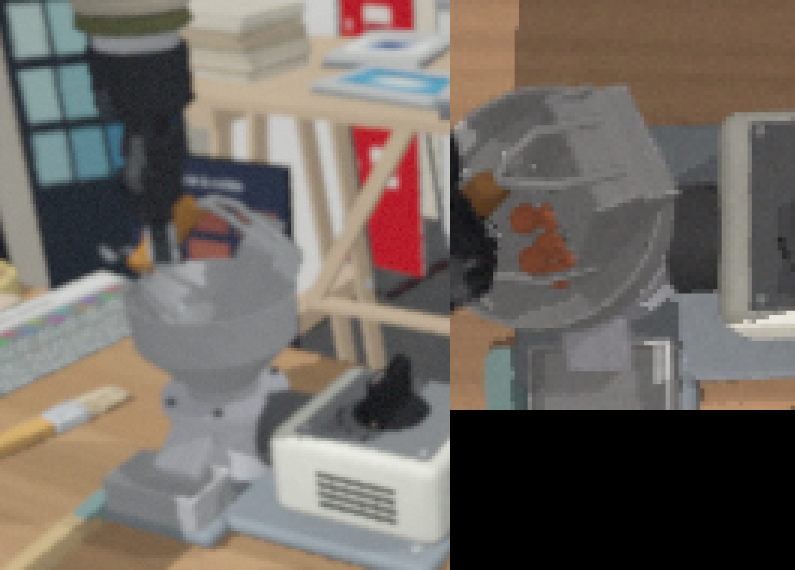

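The scoop is at about 50° with its nose in the funnel, and the lumps are moving out. On to about 67°, then hold.

Emit:
move_arm:
  commands: "-0.1 0.15 -0.4 0;-0.2 0.3 -0.8 0;-0.25 0.42 -1.2 0;-0.3 0.52 -1.6 0;-0.35 0.6 -1.85 0;-0.35 0.6 -1.85 0;-0.35 0.6 -1.85 0;-0.35 0.6 -1.85 0"

```text
time: 11.43
tool_pos: [503.3, 222.7, 188.7]
orientation: [0.0, 0.501, 0.866, 0.002]
wrist_force: [0.4, 6.2, 6.2]
finger_gap: 15.7
```

```bash
python3 see.py 7
```

```text
11.5333 [503.28564681 222.76030304 188.74254363] [2.09196522e-04 5.00568849e-01 8.65694873e-01 1.78053183e-03] 15.559118144597425 [0.10789131 6.17323024 5.94538402] [ 0.78263007 -0.61765029 -0.03095285]
```

View pics/c7.png

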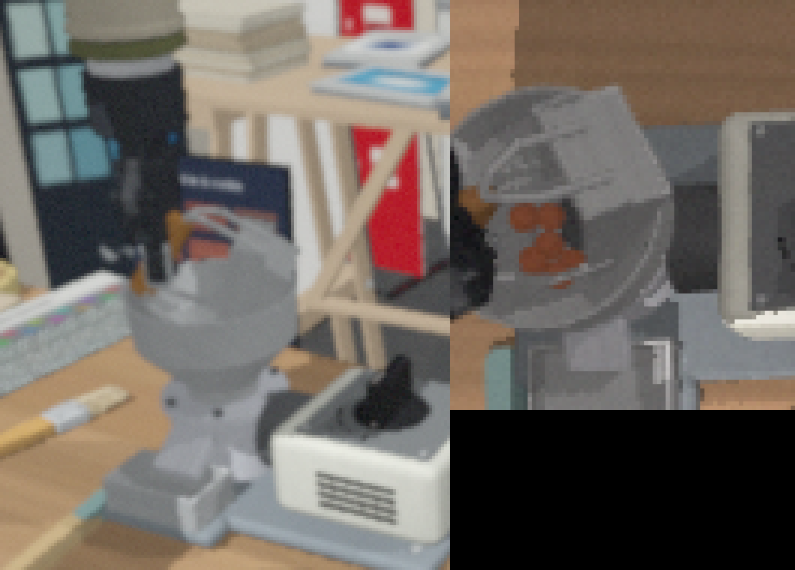

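```bash
cat > tilt.py <<'E'
import sys
from h import *
def tilt(k,u0,v0,u1,v1):
    C=cloud('top',np.load(f'pics/top{k}.npy'))[v0:v1,u0:u1].reshape(-1,3);c=C.mean(0);n=np.linalg.svd(C-c)[2][2];n*=np.sign(n[2])
    r=abs((C-c)@n);C=C[r<np.median(r)*3];c=C.mean(0);n=np.linalg.svd(C-c)[2][2];n*=np.sign(n[2])
    print('plane c',c.round(1),'elev',np.degrees(np.arcsin(n[2])),'az',np.degrees(np.arctan2(n[1],n[0])),'rms',((C-c)@n).std())
tilt(sys.argv[1],*map(int,sys.argv[2:]))
E
python3 tilt.py 7 171 198 184 210; python3 tilt.py 6 173 198 184 210
```

```text
plane c [550.5 143.5 210.8] elev 55.48434234001593 az -60.57110142929342 rms 1.5050517282782188
plane c [550.1 140.1 214.1] elev 43.844116221670355 az -57.418350645249696 rms 1.2236344651623645
```

By plane fit the tilt is about 55°. The nose is near the cone wall at about 74 mm depth, so going deeper won't turn it further. I'll lift straight up, with the nose still inside the mouth, to count the lumps and see whether the grip holds the tilt.

Emit:
move_arm:
  commands: "0 0 0.5 0;0 0 1.2 0;0 0 2 0;0 0 2.8 0;0 0 3.5 0;0 0 4 0;0 0 4 0;0 0 4 0"

```text
time: 12.2
tool_pos: [502.9, 221.2, 228.2]
orientation: [0.0, 0.501, 0.866, 0.0]
wrist_force: [0.1, -0.5, -2.5]
finger_gap: 15.3
```

```bash
python3 see.py 8;python3 tilt.py 8 173 198 184 207
```

```text
12.3 [502.44998588 221.02169588 227.30911749] [-2.58224864e-04  5.00888199e-01  8.65511906e-01 -2.93125581e-04] 15.52242347893542 [ 0.49375424  0.79342026 -1.21867228] [ 0.08124796  0.0541929  -0.01151226]
plane c [547.7 133.2 239.5] elev 12.843374464065343 az -22.125237687906925 rms 5.2404550787501964
```

View pics/c8.png

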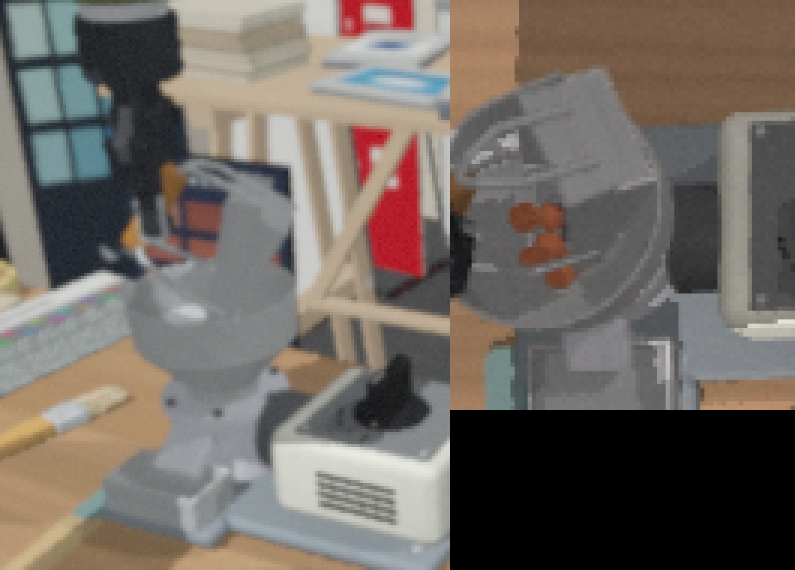

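The grip holds the tilt and five lumps are visible in the funnel. To get past 60° I'll set the floor back on the rim closer to the handle, so the nose sits higher, and turn further.

Emit:
move_arm:
  commands: "0.3 -0.5 -0.6 0;0.58 -1 -1.2 0;0.58 -1 -1.7 0;0.55 -0.95 -2 0;0.48 -0.83 -2.4 0;0.41 -0.71 -2.8 0;0.34 -0.59 -3.15 0;0.28 -0.49 -3.45 0;0.23 -0.4 -3.7 0;0.2 -0.35 -3.9 0;0.2 -0.35 -3.9 0;0.2 -0.35 -3.9 0"

```text
time: 13.3
tool_pos: [505.3, 219.1, 190.2]
orientation: [0.001, 0.5, 0.866, 0.002]
wrist_force: [-1.2, 6.1, 6.6]
finger_gap: 15.6
```

```bash
python3 see.py 9;python3 tilt.py 9 173 198 184 207
```

```text
13.4 [505.31176033 219.09465953 190.23216136] [5.51355419e-04 5.00504034e-01 8.65732497e-01 1.62863360e-03] 15.747068053720735 [-0.88444973  6.36535283  6.30600254] [ 0.74087214  0.02445286 -0.07002458]
plane c [549.4 135.5 231.4] elev 14.146051252281225 az 3.967117483937769 rms 5.9495376730526015
```

View pics/c9.png

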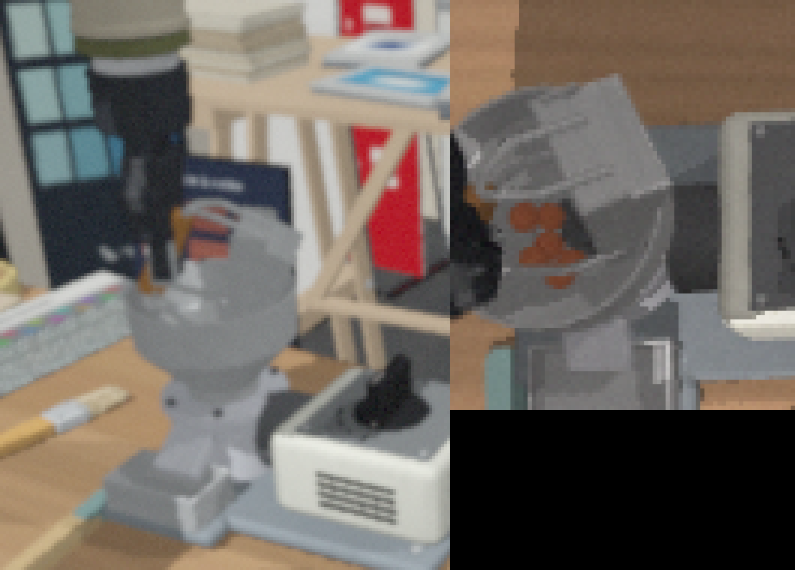

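```bash
python3 tilt.py 9 167 199 179 208;python3 tilt.py 8 167 192 176 204;python3 tilt.py 7 171 198 182 207
```

```text
plane c [543.6 144.1 245.1] elev 13.211819553736403 az 1.0612625673854714 rms 5.880126231809335
plane c [554.9 146.7 251.4] elev 49.66751220088675 az -67.04938351657452 rms 1.417537220758454
plane c [553.9 146.  211. ] elev 55.25469363624709 az -64.31920491093628 rms 1.0979955167508157
```

Run:
```python
from h import *
C=cloud('top',np.load('pics/top9.npy'))
print(C[188:220:3,160:196:3,2].round(0))
I=cv2.imread('pics/top9.png');crop(I,140,175,205,250,8,'c9b')
```

```text
[[ -1.  -2.  -4.  -0.   1. 215. 215.   3.  -1.  -2.  -1.   2.]
 [172. 235. 231. 228. 224. 220. 214.  -3.  -2.   1.  -0.  -1.]
 [237. 233. 235. 227. 226. 223. 219. 215.  -1.  -3.  -0.   1.]
 [237. 237. 233. 236. 225. 220. 219. 216.   1.   2.   1.  -1.]
 [244. 244. 234. 229. 228. 226. 223. 217. 218.  20.  22.  21.]
 [121. 237. 233. 232. 225. 225. 225. 217. 216.  20.  20.  17.]
 [158. 152. 236. 232. 232. 231. 225. 222. 219. 217.  24.  27.]
 [113. 113. 239. 235. 234. 231. 227. 227. 219. 215.  21.  24.]
 [110. 106. 242. 241. 235. 235. 228. 222. 222. 221. 217.  18.]
 [250.  99.  92. 238. 235. 232. 235. 232. 217. 210. 159.  87.]
 [116. 113. 102.  96. 240. 229. 218. 209. 194. 190. 160.  89.]]
```

View pics/c9b.png

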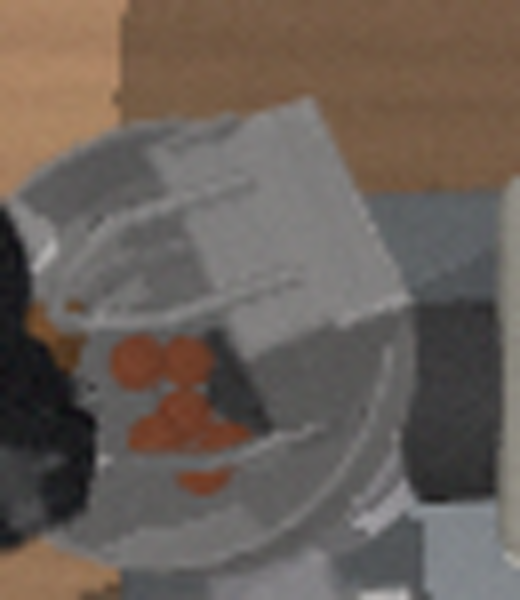

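```bash
for b in "170 193 178 202" "172 194 181 205" "175 203 184 211"; do python3 tilt.py 9 $b; done; for b in "170 193 177 202" "168 190 174 198"; do python3 tilt.py 8 $b; done
```

```text
plane c [556.7 141.9 249.2] elev 15.480362568144882 az 93.61915270232765 rms 5.203268895769526
plane c [554.2 138.  240.8] elev 15.272431129503369 az 92.9315996793506 rms 5.840379077599207
plane c [540.5 134.3 224.2] elev 55.06032226794577 az -54.51829036110335 rms 1.3042544208735294
plane c [557.  143.3 248.2] elev 53.25494521055136 az -57.50794785720952 rms 1.265049396250447
plane c [564.6 149.2 249.8] elev 42.30723431916901 az -66.3555893761927 rms 1.3724595024675075
```

```bash
sed -i 's/;c=C.mean(0);n=np/;C=C[C[:,2]<400];c=C.mean(0);n=np/' tilt.py; for b in "168 193 180 206" "172 194 181 205" "172 196 184 211"; do python3 tilt.py 9 $b; done; python3 tilt.py 8 168 190 178 204
```

```text
plane c [557.6 147.9 225.4] elev 60.67911003938636 az -57.769004973011256 rms 1.2692240503935837
plane c [558.5 143.1 222.9] elev 61.834057116786525 az -54.56560196810989 rms 1.276764582629086
plane c [548.8 138.6 223.7] elev 59.597088664953446 az -56.42028235163268 rms 1.393766502320515
plane c [558.1 144.2 248.5] elev 52.71941971592994 az -63.20499777553977 rms 1.2317350510891167
```

Tilt is now about 61° and six lumps are visible in the funnel. One more regrip-free step, up along the floor and round again, towards 66°, with a small shake.

Emit:
move_arm:
  commands: "0.15 -0.25 0.6 0;0.35 -0.6 1.1 0;0.3 -0.5 0.7 0;0.22 -0.38 0.35 0;0.14 -0.24 0.1 0;0.08 -0.13 -0.1 0;0.03 -0.05 -0.3 0;0.03 -0.05 -0.3 0;0.03 -0.05 -0.1 0;0.03 -0.05 -0.35 0;0.03 -0.05 -0.35 0"

```text
time: 14.32
tool_pos: [506.1, 218.9, 188.1]
orientation: [0.001, 0.501, 0.866, 0.002]
wrist_force: [-3.3, 7.2, 14.8]
finger_gap: 15.4
```

```bash
python3 see.py 10;python3 tilt.py 10 168 193 180 206;python3 -c "
from h import *
crop(cv2.imread('pics/top10.png'),140,175,205,250,8,'c10b')"
```

```text
14.4167 [506.04432401 218.96085742 188.09109449] [8.59182638e-04 5.00557308e-01 8.65699772e-01 2.35545237e-03] 15.129169056530383 [-3.44091224  8.06241726 15.18620434] [ 0.77070363  0.64451898 -0.25695924]
plane c [558.  148.4 224.3] elev 60.61220364240578 az -62.32290387755356 rms 1.297109535632105
```

View pics/c10b.png

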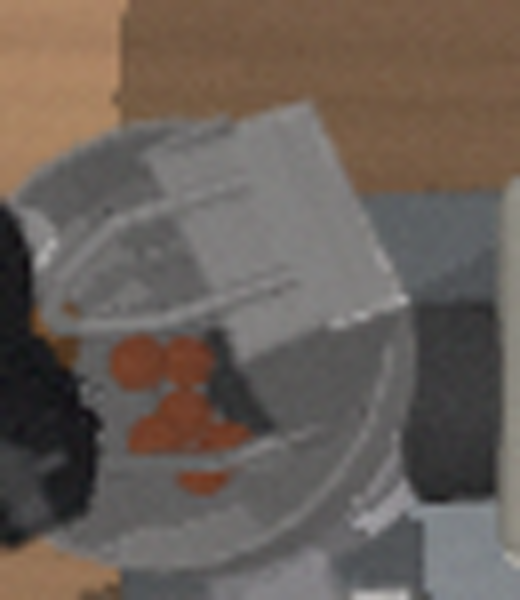

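Emit:
move_arm:
  commands: "0 0 0.6 0;0 0 1.6 0;0 0 3 0;0 0 4.5 0;0 0 6 0;0 0 7.2 0;0 0 8 0;0 0 8.3 0;0 0 8.3 0"

```text
time: 15.17
tool_pos: [505.3, 217.1, 268.9]
orientation: [0.0, 0.501, 0.866, 0.0]
wrist_force: [0.4, 0.4, -2.4]
finger_gap: 15.5
```

```bash
python3 see.py 11;python3 tilt.py 11 168 180 178 198;python3 -c "
from h import *
crop(cv2.imread('pics/top11.png'),135,160,215,250,6.5,'c11b')
print(bot.get_state()['wrist_force'])"
```

```text
15.2667 [504.65303221 216.96747436 267.39402636] [-4.18106729e-04  5.00856600e-01  8.65530014e-01 -5.35939019e-04] 15.552382067544979 [ 1.29412287  0.32132833 -3.14577662] [0.13456399 0.0718027  0.01589957]
plane c [588.5 157.3 208.9] elev 8.117795239610382 az 109.88952598766484 rms 4.394388466770068
[ 1.29412287  0.32132833 -3.14577662]
```

View pics/c11b.png

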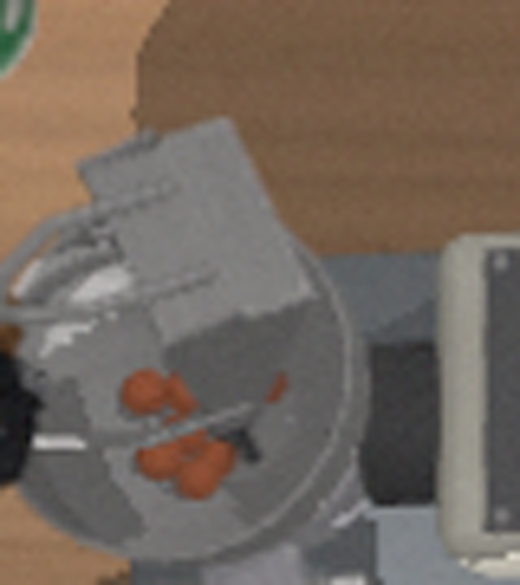

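View pics/c11.png

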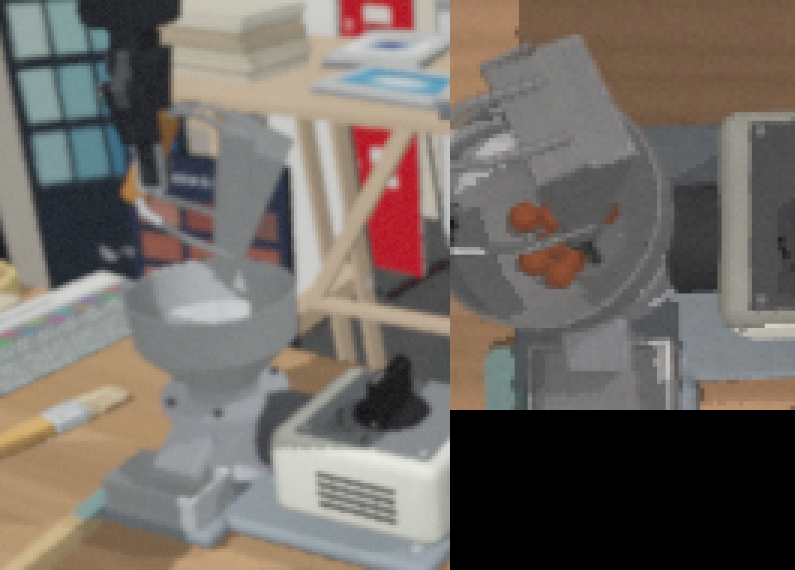

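Tilt held at about 60°. At least six lumps show in the funnel, partly hidden. I'll give a short shake over the mouth, then shift the scoop aside so the count is clear.

Emit:
move_arm:
  commands: "0 0 0.8 0;0 0 -0.4 0;0 0 0.8 0;0 0 -0.4 0;0 0 0.6 0;0 0 0 0;0 0 0 0;0 0 0.3 0;0.5 0.2 0.6 0;1.3 0.5 1 0;2.3 0.7 1.5 0;3.5 0.8 2 0;5 0.9 2.5 0;6.5 1 3 0;7.5 1 3 0;8 1 3 0;8 1 3 0"

```text
time: 16.68
tool_pos: [585.9, 227.0, 298.0]
orientation: [-0.0, 0.501, 0.865, -0.0]
wrist_force: [0.4, 1.0, -2.8]
finger_gap: 15.3
```

```bash
python3 see.py 12;python3 -c "
from h import *
crop(cv2.imread('pics/top12.png'),125,140,215,250,5.4,'c12b')"
```

```text
16.7833 [584.76376611 227.16777125 297.9721335 ] [-3.14897372e-04  5.00878762e-01  8.65517360e-01 -2.56509087e-04] 15.629139916468013 [-0.0476194  -0.112673   -1.44861009] [0.12286934 0.11863747 0.01461302]
```

View pics/c12b.png

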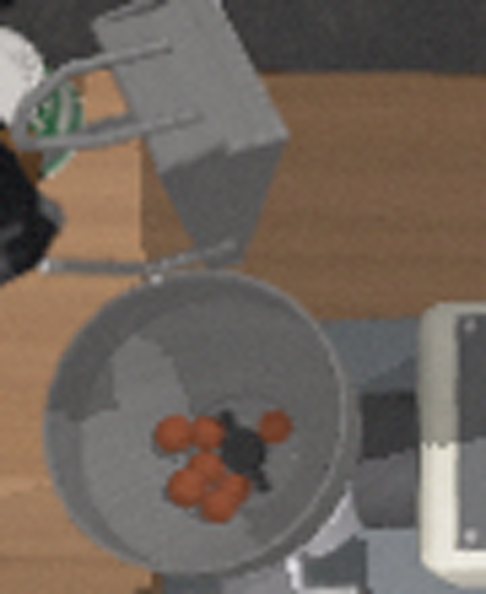

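```bash
python3 -c "
from h import *
I=cv2.imread('pics/top12.png');crop(I,145,208,185,242,16,'c12c')
J=cv2.imread('pics/scene12.png');crop(J,120,60,280,220,3.5,'s12')"
```

```text
(no output)
```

View pics/c12c.png

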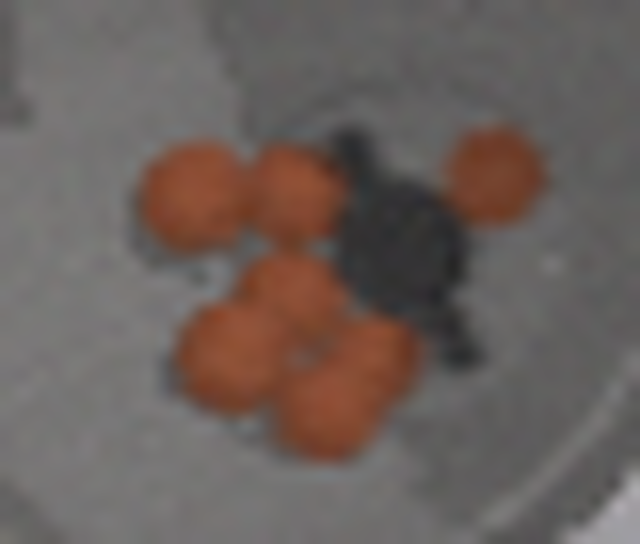

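View pics/s12.png

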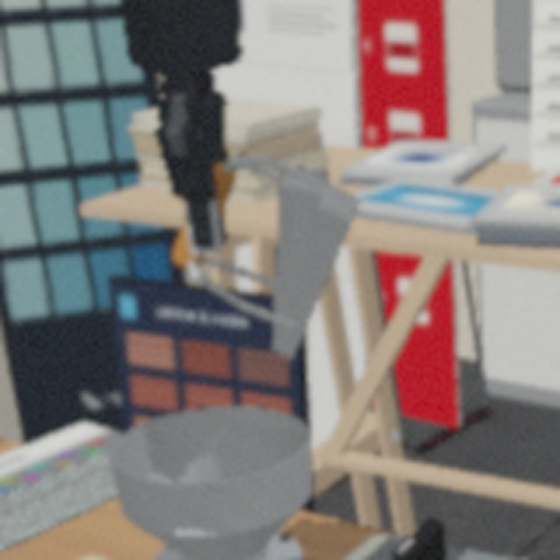

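Seven lumps are clearly in the funnel and the scoop is empty. To bring the scoop upright I'll dip the nose just inside the near rim and draw the handle back over it.

Emit:
move_arm:
  commands: "-1 -0.4 0 0;-2.5 -1 0 0;-4.5 -2 0 0;-6.2 -2.6 0 0;-6.85 -2.9 0 0;-6.85 -2.9 -1.2 0;-6.85 -2.9 -2.8 0;-6.85 -2.9 -4.3 0;-6.85 -2.9 -5.1 0;-6.85 -2.9 -5.1 0;-6.85 -2.9 -5.1 0"

```text
time: 17.7
tool_pos: [516.4, 198.2, 246.5]
orientation: [-0.001, 0.501, 0.866, -0.001]
wrist_force: [0.5, 0.6, -0.7]
finger_gap: 15.4
```

```bash
python3 see.py 13
```

```text
17.8 [517.11865084 198.39057865 248.13937559] [4.41879675e-04 5.00826881e-01 8.65547236e-01 4.71900484e-04] 15.505455423054052 [ 0.14402035 -0.4167978  -2.16346556] [ 0.03773074  0.07062552 -0.01819763]
```

View pics/c13.png

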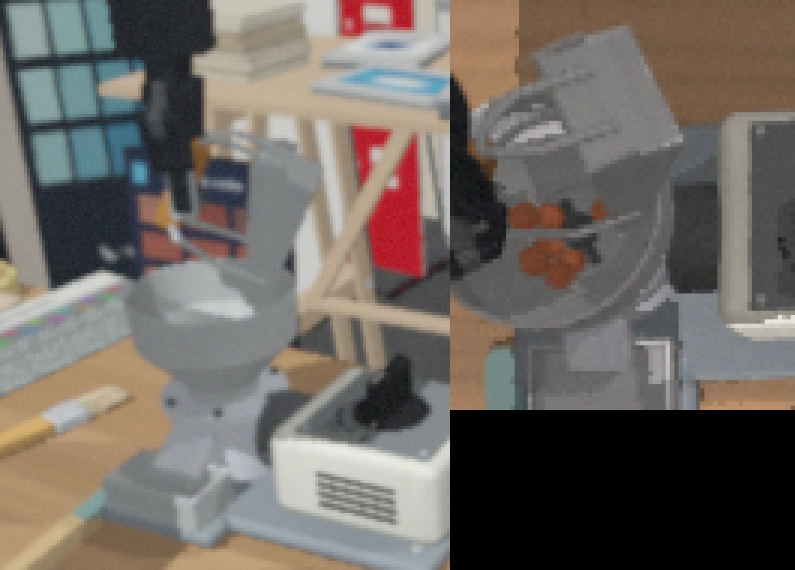

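Emit:
move_arm:
  commands: "0.35 -0.6 0 0;0.6 -1 0.2 0;0.83 -1.43 0.5 0;1.1 -1.9 0.8 0;1.4 -2.4 1.05 0;1.66 -2.87 1.3 0;2.1 -3.65 1.55 0;2.55 -4.4 1.75 0;3 -5.2 1.85 0;3.45 -6 1.9 0;3.45 -6 1.9 0"

```text
time: 18.72
tool_pos: [552.3, 136.1, 267.1]
orientation: [0.001, 0.502, 0.865, 0.0]
wrist_force: [-0.3, -0.0, 4.5]
finger_gap: 15.8
```

```bash
python3 see.py 14
```

```text
18.8167 [552.02598622 136.69735456 267.14293868] [ 1.38271228e-03  5.01541924e-01  8.65132224e-01 -1.45172522e-04] 15.327088091433978 [ 1.41765059 -2.73439247  5.39608987] [-0.65720442 -0.22089955 -0.01334377]
```

View pics/c14.png

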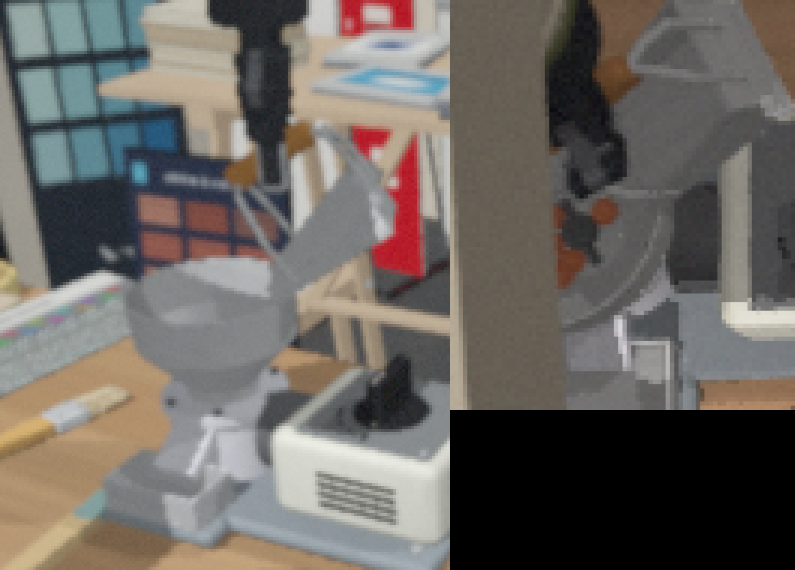

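Tilt is down to about 35° and falling as planned. I'll continue back over the rim.

Emit:
move_arm:
  commands: "0.3 -0.5 0 0;0.6 -1.05 -0.1 0;0.92 -1.6 -0.2 0;1.35 -2.35 -0.4 0;1.8 -3.1 -0.65 0;2.2 -3.85 -1 0;2.55 -4.4 -1.35 0;2.85 -4.95 -1.7 0;2.85 -4.95 -1.7 0"

```text
time: 19.57
tool_pos: [580.2, 87.3, 248.8]
orientation: [0.0, 0.501, 0.865, -0.0]
wrist_force: [0.4, 0.9, 4.4]
finger_gap: 15.6
```

```bash
python3 see.py 15
```

```text
19.6667 [579.94127643  87.77851676 249.0750294 ] [ 4.35602978e-04  5.01109873e-01  8.65383529e-01 -2.31638761e-04] 15.786314588108933 [ 1.82749457 -1.10525565  2.90169748] [-0.21405033 -0.26674711  0.01736149]
```

View pics/c15.png

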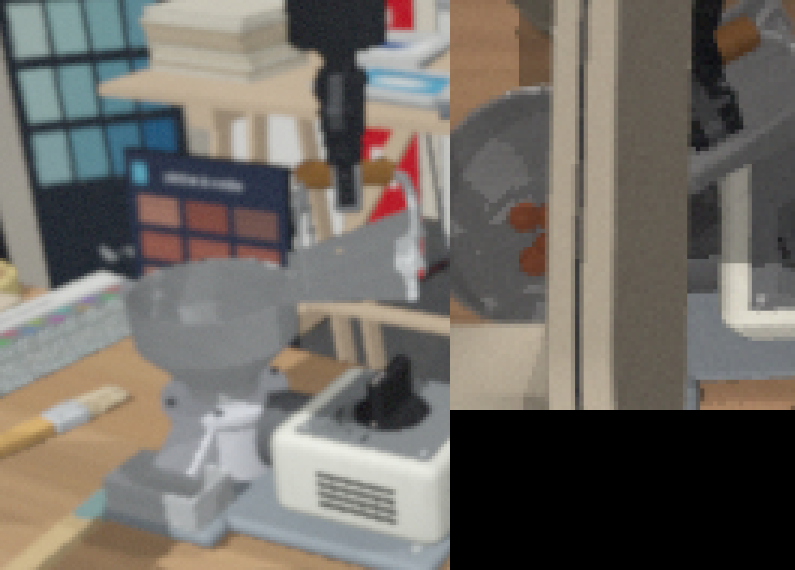

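It's nearly level. I'll lift off and carry the empty scoop back to where it came from, turning +25°.

Emit:
move_arm:
  commands: "0.2 -0.1 0.8 0;0.2 -0.4 1.6 0;0 -1.5 2 0.5;-0.5 -3.5 2 2;-1 -5.8 2 3.5;-1.6 -8.2 2 5;-2.3 -10.7 2 6.5;-3 -13.2 2 8;-3.6 -15.7 2 9.5;-4.2 -18.2 2 11;-4.8 -20.7 2 12.5;-5.4 -23.2 2 14;-6 -25.7 2 15.5;-6.6 -28.2 2 17;-7.2 -30.7 2 18.5;-7.8 -33.2 2 20;-8.4 -35.7 1 21.5;-9 -38.2 0 23;-9.5 -40.5 -1 24.5;-9.9 -42.2 -2 25"

```text
time: 21.33
tool_pos: [479.6, -335.3, 229.1]
orientation: [-0.0, 0.301, 0.954, -0.0]
wrist_force: [0.2, -0.3, -2.0]
finger_gap: 15.5
```

Emit:
move_arm:
  commands: "0 -0.5 -0.8 0;0 -0.7 -2 0;0 -0.7 -3.5 0;0 -0.7 -5.5 0;0 -0.7 -7.5 0;0 -0.7 -9.5 0;0 -0.7 -11.2 0;0 -0.7 -12.4 0;0 -0.7 -13 0;0 -0.7 -13 0"

```text
time: 22.17
tool_pos: [479.9, -339.0, 97.6]
orientation: [-0.001, 0.301, 0.954, 0.001]
wrist_force: [-0.0, 0.1, -1.5]
finger_gap: 16.0
```

Run:
```python
from h import *
J,E=snap('scene','scene16');crop(J,300,180,460,340,3.7,'s16');s=bot.get_state();print(s['time'],s['tool_pos'],s['orientation'],s['wrist_force'],s['ft_torque'],s['finger_gap'])
```

```text
22.2167 [ 480.51560021 -339.73074921   99.04807136] [-4.17828877e-04  3.01404937e-01  9.53496116e-01  2.14814105e-04] [-0.57639193  0.7526801  -1.2400801 ] [0.06030753 0.05348756 0.01787795] 15.764647643668576
```

View pics/s16.png

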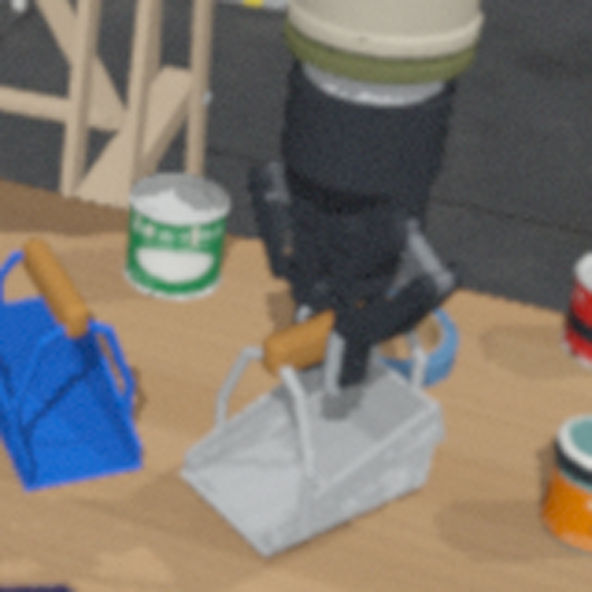

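The scoop is empty and close to level. I'll lower it until it seats.

Emit:
move_arm:
  commands: "0 -0.1 -0.5 0;0 -0.1 -1 0;0 -0.1 -1.4 0;0 -0.1 -1.7 0;0 -0.1 -1.9 0;0 -0.1 -2.1 0;0 -0.1 -2.2 0;0 -0.1 -2.2 0"

```text
time: 22.88
tool_pos: [480.4, -341.3, 77.0]
orientation: [-0.0, 0.302, 0.953, 0.0]
wrist_force: [-0.4, -0.5, -1.8]
finger_gap: 15.6
```

Run:
```python
from h import *
J,E=snap('scene','scene17');crop(J,300,180,460,340,3.7,'s17');s=bot.get_state();print(s['time'],s['tool_pos'],s['orientation'],s['wrist_force'],s['ft_torque'],s['finger_gap'])
```

```text
22.9333 [ 480.44771311 -341.35473609   77.25295747] [-4.97904855e-05  3.01654439e-01  9.53417326e-01  1.93618166e-05] [ 0.28892457 -0.41994679 -1.27085842] [ 0.03790732 -0.00838672  0.00715329] 15.171612453582055
```

View pics/s17.png

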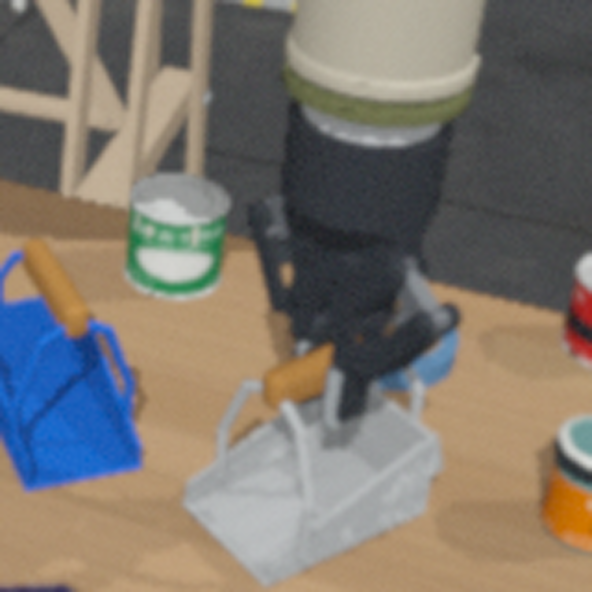

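There's no contact yet because the scoop still hangs on the wrist. I'll lower it a few mm more.

Emit:
move_arm:
  commands: "0 0 -0.1 0;0 0 -0.2 0;0 0 -0.3 0;0 0 -0.3 0"

```text
time: 23.27
tool_pos: [480.4, -341.3, 74.1]
orientation: [-0.0, 0.302, 0.953, 0.0]
wrist_force: [0.7, -0.3, -1.8]
finger_gap: 15.2
```

Emit:
move_arm:
  commands: "0 0 -0.1 0;0 0 -0.2 0;0 0 -0.2 0;0 0 -0.2 0"

```text
time: 23.6
tool_pos: [480.4, -341.3, 72.2]
orientation: [-0.0, 0.302, 0.953, 0.0]
wrist_force: [-0.1, 0.7, -2.6]
finger_gap: 15.8
```

Emit:
move_arm:
  commands: "0 0 -0.1 0;0 0 -0.2 0;0 0 -0.3 0;0 0 -0.3 0"

```text
time: 23.93
tool_pos: [480.5, -341.3, 69.1]
orientation: [-0.0, 0.302, 0.953, 0.0]
wrist_force: [0.1, 0.4, -2.3]
finger_gap: 15.7
```

Run:
```python
from h import *
J,E=snap('scene','scene18');crop(J,340,230,430,340,5.4,'s18');s=bot.get_state();print(s['time'],s['tool_pos'],s['wrist_force'],s['ft_torque'],s['finger_gap'])
C=cloud('scene',E)
# handle top at nose side, floor near nose
for uv in([372,283],[378,280]): print(uv,C[uv[1]-1:uv[1]+2,uv[0]-1:uv[0]+2].reshape(-1,3).mean(0))
```

```text
23.9833 [ 480.45672185 -341.30976497   69.19435745] [-1.59500957 -0.1299959  -1.49957118] [-0.06836336 -0.01079985 -0.04481492] 15.529134485622395
[372, 283] [ 446.5807882  -314.66020475  105.80573873]
[378, 280] [ 529.16326038 -310.9243327    55.05585574]
```

View pics/s18.png

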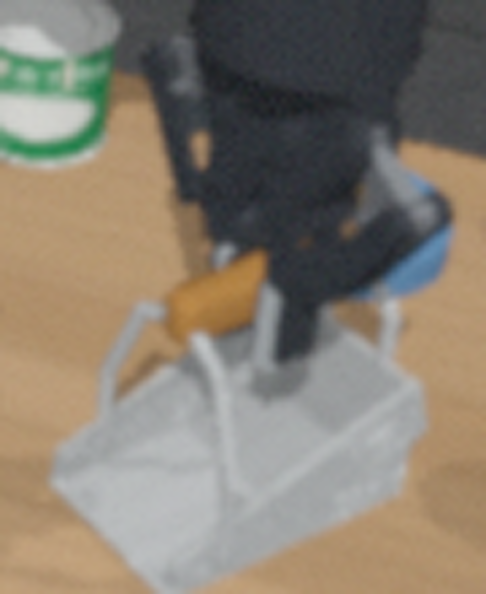

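Emit:
move_arm:
  commands: "0 0 -0.1 0;0 0 -0.2 0;0 0 -0.2 0;0 0 -0.2 0"

```text
time: 24.32
tool_pos: [481.2, -341.8, 68.5]
orientation: [0.001, 0.302, 0.953, -0.0]
wrist_force: [0.0, 1.3, 5.6]
finger_gap: 15.2
```

Emit:
move_arm:
  commands: "0 0 -0.1 0;0 0 -0.2 0;0 0 -0.2 0;0 0 -0.2 0"

```text
time: 24.65
tool_pos: [482.2, -342.5, 67.8]
orientation: [0.002, 0.302, 0.953, -0.001]
wrist_force: [1.7, 1.1, 10.9]
finger_gap: 15.8
```

Run:
```python
from h import *
J,E=snap('scene','scene19');crop(J,340,230,430,340,5.4,'s19');s=bot.get_state();print(s['time'],s['tool_pos'],s['wrist_force'],s['ft_torque'],s['finger_gap'])
```

```text
24.7 [ 482.13470927 -342.44299546   67.7359173 ] [ 0.96858832 -0.03855299  9.52745385] [ 0.32531355  0.20772797 -0.08796876] 15.830364883224934
```

View pics/s19.png

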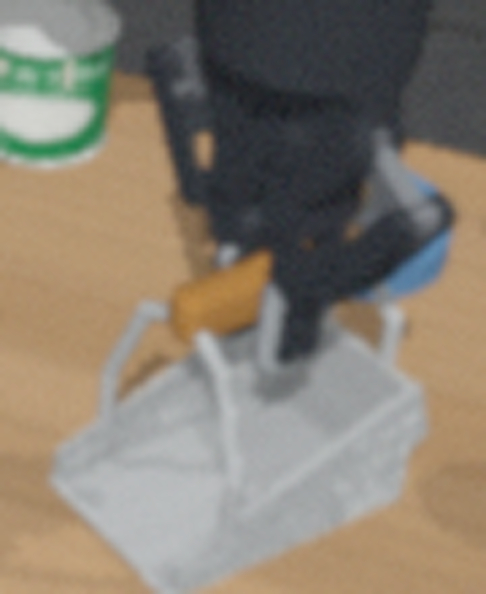

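It's seated on the worktop at about 10 N. I'll relieve the push, open, and withdraw upward.

Emit:
move_arm:
  commands: "0 0 0.2 0;0 0 0.3 0;0 0 0.3 0"

```text
time: 24.95
tool_pos: [480.3, -341.3, 68.2]
orientation: [-0.0, 0.302, 0.953, 0.0]
wrist_force: [-0.3, -0.6, -2.9]
finger_gap: 15.3
```

Emit:
move_arm:
  commands: "0 0 0 0;0 0 0 0;0 0 0 0;0 0 0 0;0 0 0 0;0 0 0 0;0 0 0.5 0;0 0 1.5 0;0 0 3 0;0 0 5 0;0 0 7 0;0 0 9 0;0 0 11 0;0 0 12 0;0 0 12 0"
  claw: 0.7

```text
time: 26.2
tool_pos: [482.1, -342.7, 192.5]
orientation: [0.003, 0.302, 0.953, -0.001]
wrist_force: [0.3, 0.5, 1.0]
finger_gap: 60.1
```

Run:
```python
from h import *
J,E=snap('scene','scene20');crop(J,310,180,450,340,3.7,'s20');s=bot.get_state();print(s['time'],s['tool_pos'],s['orientation'],s['wrist_force'],s['finger_gap'])
```

```text
26.25 [ 481.33662307 -342.07146353  190.23349411] [ 1.66046995e-03  3.01616086e-01  9.53427752e-01 -7.07420514e-04] [ 0.42237422  0.17121474 -0.92616286] 59.67009674907174
```

View pics/s20.png

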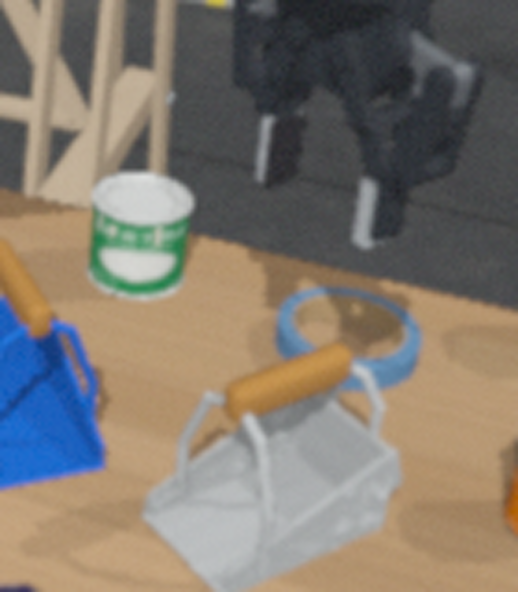

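The scoop stands upright and empty at its place: handle at crop (290,380), tape and tins untouched. Next I'll go above the dial with a +38° turn.

Emit:
move_arm:
  commands: "0.1 0.7 0 0.5;0.3 2 0 2;0.6 4 0 4;0.9 6.5 0 6.5;1.3 9 0 9;1.6 11.5 0 11.5;2 14 0 14;2.3 16.5 0 16.5;2.7 19 0 19;3 21.5 0 21.5;3.4 24 0 24;3.7 26.5 0 26.5;4 29 0 29;4.4 31.5 0 32;4.7 33.7 0 34.5;4.9 35.5 0 36.5;5.1 36.6 0 37.5;5.1 36.9 0 38;5.1 36.9 0 38;5.1 36.9 0 38"

```text
time: 27.92
tool_pos: [531.0, 27.3, 187.8]
orientation: [-0.0, -0.025, 1.0, -0.0]
wrist_force: [-1.1, 0.2, -0.8]
finger_gap: 59.8
```

Run:
```python
from h import *
J,E=snap('scene','scene21');I,D=snap('top','top21');s=bot.get_state();print(s['time'],s['tool_pos'],s['orientation'],s['wrist_force'],s['finger_gap'],s['qpos'])
a=cv2.resize(J[140:290,180:300],(440,550),interpolation=3);b=cv2.resize(I[170:270,190:270],(352,440),interpolation=3)
o=np.zeros((550,792,3),np.uint8);o[:,:440]=a;o[:440,440:]=b;cv2.imwrite('pics/c21.png',o)
for n in('scene','top'):print(proj(n,[[531.3,27.3,139],[503.3,25.8,139],[559.3,28.8,139]]))
```

```text
28.0167 [531.29769268  26.7821115  188.06581359] [-2.08364036e-04 -2.45352173e-02  9.99698934e-01 -1.43210872e-04] [-0.54432622  0.34943584  0.41541752] 59.57697418622684 [-4.58115787e-02 -2.91330390e-02  1.73244124e+00 -3.17774917e-04
  1.43868002e+00 -1.66564134e+00]
[[239.86672369 211.62154344]
 [233.91322961 216.73768257]
 [245.53364353 206.75271031]]
[[229.64301122 218.57774809]
 [229.6652892  229.62712442]
 [229.62847527 207.65620824]]
```

View pics/c21.png

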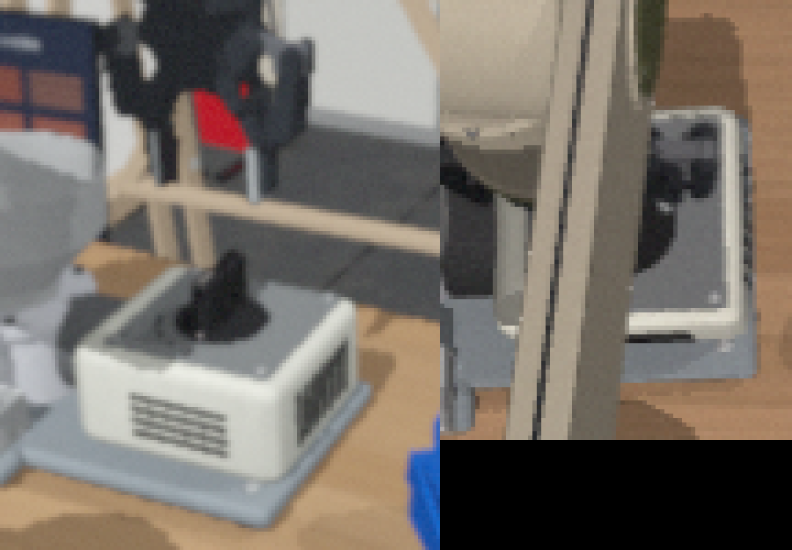

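Jaws are centred over the dial bar, with predicted bar ends at scene (234,217) and (246,207) matching the view. I'll lower to TCP z≈109.

Emit:
move_arm:
  commands: "0 0 -1 0;0 0 -2.5 0;0 0 -4 0;0 0 -5.5 0;0 0 -6.8 0;0 0 -7.6 0;0 0 -7.9 0;0 0 -7.9 0;0 0 -7.9 0"

```text
time: 28.77
tool_pos: [531.8, 27.5, 109.7]
orientation: [0.0, -0.025, 1.0, -0.0]
wrist_force: [-0.2, -0.0, 0.5]
finger_gap: 59.9
```

Emit:
move_arm:
  commands: "0 0 0 0;0 0 0 0;0 0 0 0;0 0 0 0;0 0 0 0;0 0 0 0;0 0 0 0;0 0 0 0"
  claw: 0
  force: 40

```text
time: 29.43
tool_pos: [531.9, 28.0, 110.0]
orientation: [0.001, -0.025, 1.0, 0.0]
wrist_force: [-1.3, 2.4, 5.1]
finger_gap: 13.4
```

```bash
cat > see2.py <<'E'
import sys
from h import *
k=sys.argv[1]
J,E=snap('scene','scene'+k);I,D=snap('top','top'+k);s=bot.get_state()
q=s['orientation'];print(s['time'],s['tool_pos'],q,'yaw',np.degrees(2*np.arctan2(q[2],q[1])),s['wrist_force'],s['ft_torque'],s['finger_gap'],s['qpos'][5])
a=cv2.resize(J[140:290,180:300],(440,550),interpolation=3);b=cv2.resize(I[170:270,190:270],(352,440),interpolation=3)
o=np.zeros((550,792,3),np.uint8);o[:,:440]=a;o[:440,440:]=b;cv2.imwrite(f'pics/c{k}.png',o)
E
python3 see2.py 22
```

```text
29.5333 [531.92307988  28.01058816 110.03707337] [ 5.34823130e-04 -2.53917490e-02  9.99677414e-01  1.99970126e-04] yaw 182.90999333053895 [-1.3026458   2.37917023  5.32972854] [0.45873298 0.24500314 0.16128299] 13.198671133614969 -1.665706568362056
```

View pics/c22.png

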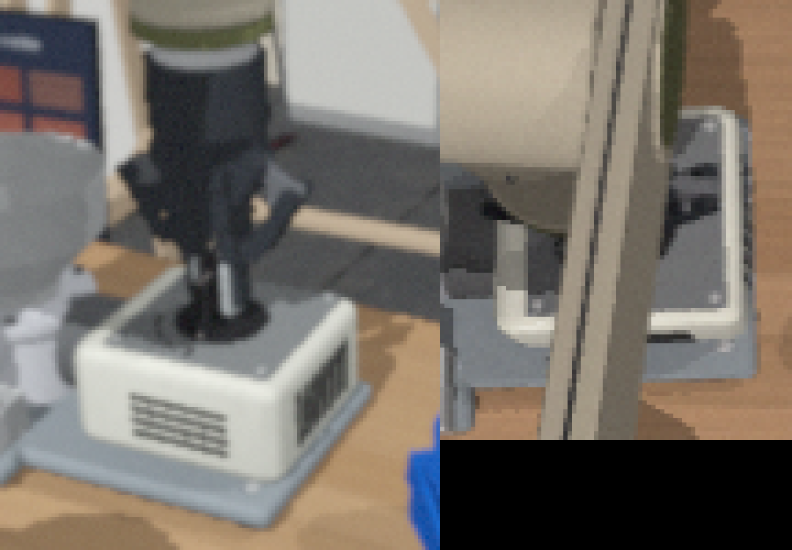

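The bar is gripped, gap 13.3 mm. I'll turn clockwise, first to -40°.

Emit:
move_arm:
  commands: "0 0 0 -2;0 0 0 -5;0 0 0 -9;0 0 0 -13;0 0 0 -17;0 0 0 -21;0 0 0 -25;0 0 0 -29;0 0 0 -33;0 0 0 -37;0 0 0 -40;0 0 0 -40;0 0 0 -40"
  force: 50

```text
time: 30.62
tool_pos: [532.1, 28.6, 110.1]
orientation: [0.0, 0.318, 0.948, 0.001]
wrist_force: [-0.5, 5.6, 4.2]
finger_gap: 13.0
```

```bash
python3 see2.py 23
```

```text
30.7167 [532.05794916  28.62732816 110.07435907] [4.38107094e-04 3.18004413e-01 9.48088705e-01 8.99817215e-04] yaw 142.91541460886222 [-0.55434945  5.61112134  4.73548618] [0.88131735 0.13201759 0.10324524] 13.060548344138077 -0.9674862593611644
```

View pics/c23.png

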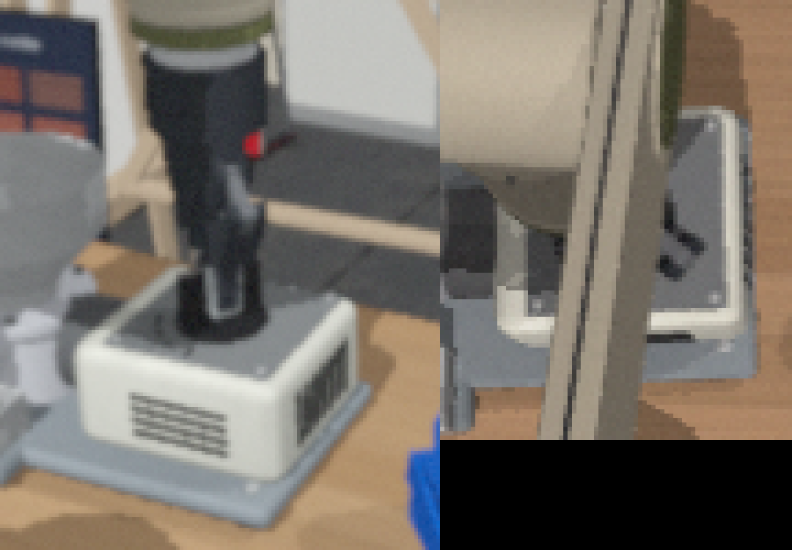

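The jaws turn together with the bar and side force is only about 6 N. On to the third click, past the second.

Emit:
move_arm:
  commands: "0 0 0 -2;0 0 0 -5;0 0 0 -8;0 0 0 -11;0 0 0 -14;0 0 0 -17;0 0 0 -20;0 0 0 -23;0 0 0 -26;0 0 0 -28;0 0 0 -29;0 0 0 -29;0 0 0 -29"

```text
time: 31.8
tool_pos: [532.4, 29.0, 110.1]
orientation: [0.0, 0.545, 0.838, 0.001]
wrist_force: [2.1, 6.7, 3.3]
finger_gap: 13.2
```

```bash
python3 see2.py 24
```

```text
31.9 [532.42740421  28.96406426 110.0842943 ] [4.10929811e-04 5.45148863e-01 8.38337948e-01 1.42593236e-03] yaw 113.93024391253365 [1.48698438 7.1991061  3.53609282] [ 1.21946445 -0.28066109  0.27761558] 13.463267528631166 -0.4614734937710232
```

View pics/c24.png

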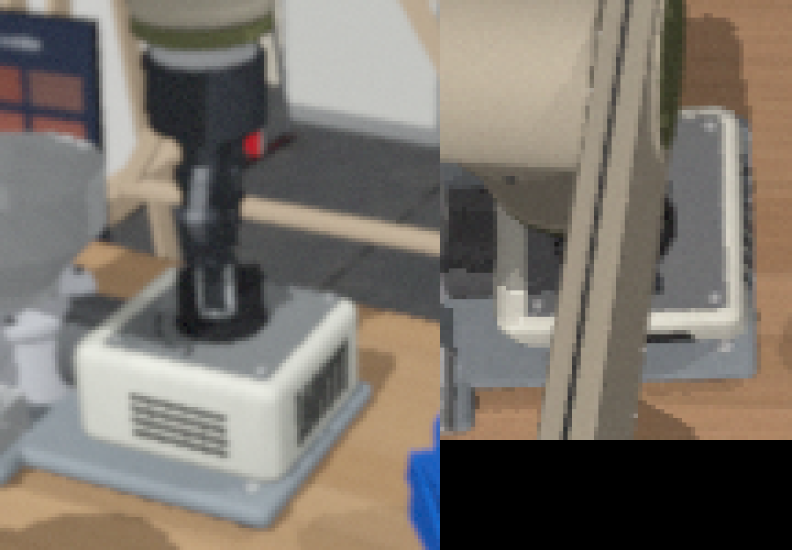

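Tool yaw changed by 69°. I'll check the bar's own direction from depth points on its exposed face ends.

Run:
```python
from h import *
J=cv2.imread('pics/scene24.png');C=cloud('scene',np.load('pics/scene24.npy'))
V=J.max(2)
m=(np.hypot(C[...,0]-530,C[...,1]-28)<36)&(C[...,2]>108)&(C[...,2]<136)
crop(J,220,195,260,240,14,'c24b')
P=C[m];uv=np.argwhere(m)
# order along expected bar direction (yaw 114)
d=np.array([np.cos(np.radians(113.9)),np.sin(np.radians(113.9))]);n=np.array([-d[1],d[0]])
q=np.c_[(P[:,:2]-[530,28])@d,(P[:,:2]-[530,28])@n,P[:,2]]
for lo in range(-36,36,4):
    k=(q[:,0]>=lo)&(q[:,0]<lo+4)
    if k.any(): print(lo,k.sum(),np.median(q[k,1]).round(1),q[k,1].std().round(1))
k=(abs(q[:,0])>14)&(abs(q[:,0])<28)
a=np.polyfit(q[k,0],q[k,1],1);r=q[k,1]-np.polyval(a,q[k,0]);kk=np.where(k)[0][abs(r)<2.5]
a=np.polyfit(q[kk,0],q[kk,1],1);print('angle offset deg',np.degrees(np.arctan(a[0])),len(kk))
```

```text
-28 20 2.4 2.7
-24 20 4.2 1.2
-20 17 4.6 2.9
-16 17 4.6 1.0
-12 22 5.3 4.7
-8 19 10.8 2.5
-4 17 17.9 2.5
0 17 16.4 2.9
4 15 17.8 2.5
8 11 13.1 2.9
12 15 6.1 3.2
16 14 5.1 1.6
20 22 5.0 1.6
24 18 5.1 1.8
28 2 2.5 1.0
angle offset deg 1.1774872337575433 106
```

View pics/c24b.png

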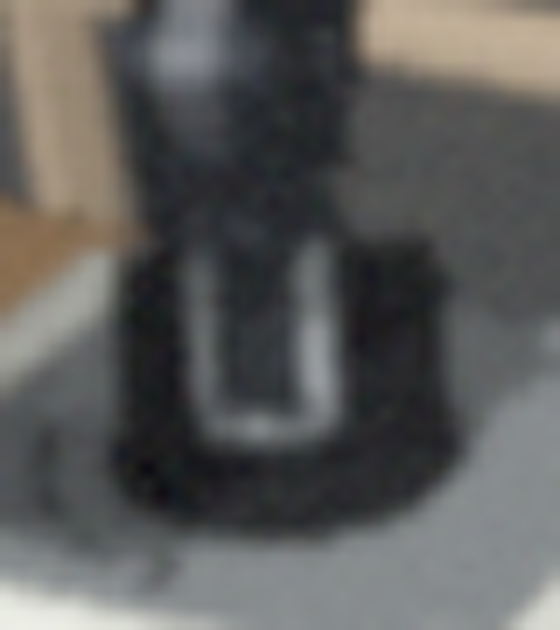

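The bar face lies within about 1° of the jaws, putting the dial at about 1.19 rad. I'll add 1.5° so it sits firmly on the third click, and hold.

Emit:
move_arm:
  commands: "0 0 0 -0.8;0 0 0 -1.5;0 0 0 -1.5;0 0 0 -1.5;0 0 0 -1.5;0 0 0 -1.5"

```text
time: 32.4
tool_pos: [532.4, 29.0, 110.1]
orientation: [0.0, 0.556, 0.831, 0.001]
wrist_force: [1.2, 7.1, 3.6]
finger_gap: 13.0
```

```bash
python3 see2.py 25
python3 - <<'E'
from h import *
I=cv2.imread('pics/top25.png');J=cv2.imread('pics/scene25.png')
cv2.imwrite('pics/f25.png',np.hstack([cv2.resize(I,(400,300)),cv2.resize(J,(400,300))]))
C=cloud('scene',np.load('pics/scene25.npy'))
m=(np.hypot(C[...,0]-530,C[...,1]-28)<36)&(C[...,2]>108)&(C[...,2]<136);P=C[m]
t=np.radians(112.4);d=np.array([np.cos(t),np.sin(t)]);n=np.array([-d[1],d[0]])
q=np.c_[(P[:,:2]-[530,28])@d,(P[:,:2]-[530,28])@n];k=(abs(q[:,0])>14)&(abs(q[:,0])<27)
for _ in range(4):
    a=np.polyfit(q[k,0],q[k,1],1);k=(abs(q[:,0])>14)&(abs(q[:,0])<27)&(abs(q[:,1]-np.polyval(a,q[:,0]))<2.5)
print('bar off',np.degrees(np.arctan(a[0])),k.sum())
E
```

```text
32.5 [532.46521785  28.96885619 110.0982921 ] [4.36282689e-04 5.56061548e-01 8.31139713e-01 1.46370878e-03] yaw 112.43218516196772 [1.81804044 7.89032815 3.1627614 ] [ 1.2139302  -0.22150452  0.23224733] 13.294292412306032 -0.43532498325359975
bar off 1.5243616910509592 91
```

View pics/f25.png

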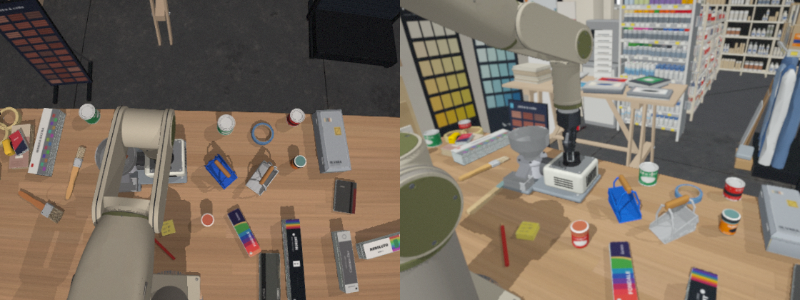

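The bar is now at about 113.4–113.9°, so the dial is at about 1.21 rad. Reaction torque dropped from 0.28 to 0.23 N·m in this last step. The scoop and its neighbours are unmoved. I'm handing in with the dial held.

```bash
python3 -c "
from plant import bot
print(bot.finish_job())"
```

```text
the job is handed in; nothing more can be done
None
```

The job is handed in at 32.5 s, with the pigment in the funnel, the scoop back on the worktop, and the dial still held at about the third click.

- **Pigment:** I tipped the scoop over the near rim by letting its handle pivot in the jaws. A close top view then showed all seven lumps in the funnel and none left in the scoop. The tilt measured about 61°. A second push to go further was blocked by the funnel cone at about 15 N.
- **Scoop:** I levelled it against the rim and set it upright and empty on its original spot. The handle had slid about 7 mm in the jaws, so I lowered until I felt contact, about 10 N, before opening. The tins, tape and blue scoop looked undisturbed in the last pictures.
- **Dial:** It is held clockwise at about 1.21 rad, where the third click is 1.20 and the hard stop 1.32. That comes from the jaw turn and a depth fit of the bar, which agree within about 1.5°. Reaction torque is about 0.23 N·m, with about 8 N of side force. The arm hid the pointer, so I could not read it against the pips.

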